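# Put three mixed-up lock parts back into their own dishes

### The arm

A 7-joint arm with a two-finger parallel gripper is mounted at the origin on the work surface; the furniture and walls round the work are solid. World frame = base frame: x ahead of the robot, y to its left, z up, the work surface at z = 0. Lengths are in mm, angles in rad, forces in N, time in s.
With the tool pointing down it reaches from about 400 to 900 mm from the base axis. Payload 5.5 kg.
Tool frame: the origin (TCP) lies midway between the tips of the shut fingers; the grasp point (between the pads) lies 19 mm behind it; z points along the fingers, y is the direction in which the jaws open and shut (so a half turn about z gives the same grasp; the last joint's range is limited). The gripper opens to 92 mm and grips with 3 to 60 N. Pads are 19 mm wide; open, the fingers measure 130 mm over their backs; the gripper's body (75 mm by 190 mm) begins 47 mm behind the grasp point.
Start: joints at [-0.865, 0.501, -0.427, 1.55, 0.221, 1.138, -0.21], TCP at [278.47, 587.328, 226.729] pointing down, gripper open.
Joint ranges: [-2.88, 2.88], [-0.31, 2.03], [-1.54, 1.56], [0.2, 2.42], [-1.41, 4.55], [0.19, 2.02], [-2.57, 2.57]. Speed limits (rad/s): [2.57, 2.57, 3.14, 3.14, 3.14, 3.14, 3.14].

### API

Orientations are given as a 3x3 rotation matrix whose columns are the frame's x, y, z axes.
In Python, from workcell import * gives the robot as it stands.
- The arm moves only by the tool move_arm, never from a script. Its argument "increments" is one flat list of numbers, 5 for each row, row after row: the opening, from -1 (shut) to 1 (fully open), so that 0 is half open, then the shift along the tool's x, y, z in mm, then the turn about the tool's z in degrees. A call has 1 to 20 rows; each row shifts and turns the commanded pose from where the row before left it, along the tool's axes as they then stand; what a row does not reach is not made up. A row lasts 1/12 s, in which the tool goes at most 41.7 mm and 7.16 degrees, less where a joint would pass 70% of its speed; a pose out of reach is approached as far as the arm can. A call with a gripper value outside its range is refused whole. The fingers move at their own pace and stop on an object; "force" is the grip in N (left out, the last holds). Time passes only in rows, so rows that do not move let the fingers close. It gives the time, the measured TCP pose, the force and the opening at its end, in the units of the state.
- read_state(): the state, without advancing time (a new reading comes with each control period).
- read_camera(name): name is "scene" or "top" or "wrist"; returns (picture, depth): 480x640x3 uint8, red, green, blue; 480x640 float32, mm along the optical axis (not along the pixel's ray), 0 where there is no reading.
- camera_params(name): a dict with "intrinsics" (3x3 intrinsics, pixels), "R" (3x3) and "t" (3): a world point X has camera coordinates R X + t; the wrist camera has in their place "tool_from_camera" (4x4, takes a point from camera to tool coordinates, whose origin is the TCP and whose axes are the flange's). Camera axes: x right, y down, z forward; pixel columns grow to the right and rows downward; lengths in mm; the calibration is good to about 2 mm. The wrist camera is an equidistant fisheye: a pixel r from the principal point sees the ray r / f radians off the axis. A picture is of the moment at which its call begins: read the wrist's pose just before it. camera_params takes no time and is no camera call.
- finish_job(): hands the job in, once; it reports no verdict.
The state is a dict: "clock": time; "joint_positions": joint angles; "qd": joint speeds; "joint_torque": joint torques, N m; "tool_pos": TCP position; "eef_rot": TCP orientation; "wrist_force": force on the tool from outside, world axes, zero at the start; "moment": the same for the moment, N m; "gripper_width": finger opening in mm.
Only numpy, scipy, OpenCV 4.12 (cv2) and the standard library are available. Lean on these libraries where they do the work, as an engineer would, in place of code of your own. Each camera call takes 0.05 s, during which the arm holds its last target.

### The job

The three lock parts lie in one another's dishes. Swap them round, parking one on the empty rubber pad on the way, so that the brass lock cylinder lies lengthwise in the middle of the long dish, the padlock lies flat in the middle of the square dish and the turned bush stands upright in the middle of the round dish. Do not shift anything else on the bench.

Things in the scene. Friction and masses are not known exactly. Their poses are not given: they have to be found in the camera images.
- cylinder_mid (a point): Brass lock cylinder (euro profile bar), 17 mm wide (its x) x 60 mm long (its y) x 24 mm high, lying; point at its centre, half-way up (12 mm above its underside). Grip it across its x, the 17 mm. About 0.2 kg. At the start it lies in the round dish.
- padlock_mid (a point): Brass padlock lying flat, 71 mm along its x (solid block 40 mm, then the shackle on the +x side) x 46 mm (its y) x 20 mm high. Point half-way up (10 mm above the underside) on its centre line; the block runs from 28 mm on the -x side of the point to 12 mm on the +x side, the shackle ends at 43 mm. Grip the block across its y, 46 mm. About 0.22 kg. Starts lying along the long dish.
- bush_mid (a point): Turned brown bush, a stepped round part 28 mm across at the foot, narrower at the top, 22 mm high, standing; point at its centre, half-way up (11 mm above its underside). Grip it across the diameter, from any side. About 0.05 kg. At the start it stands in the square dish.
- long_dish: Long grey dish, fixed, 116 mm (its x) x 60 mm (its y) outside, 108 x 52 mm inside; origin at the centre of its underside. The floor is 3 mm above the bench; the rim is 4 mm wide and its top 7 mm above the bench.
- square_dish: Square grey dish, fixed, 88 x 88 mm outside, 80 x 80 mm inside; origin at the centre of its underside. Floor 3 mm and rim top 7 mm above the bench, rim 4 mm wide.
- round_dish: Round grey dish, fixed, 84 mm across outside, 76 mm inside; origin at the centre of its underside. Floor 3 mm and rim top 7 mm above the bench, rim 4 mm wide.
- pad: Flat black rubber pad without a rim, fixed, empty at the start, 100 mm (its x) x 80 mm (its y) x 3 mm; origin at the centre of its underside. The free spot for parking one part.
- pin_tin: Bystander, loose: closed tin with a blue lid, 66 mm (its x) x 94 mm (its y), 30 mm high; origin at the centre of its underside.
- cutter_wheel: Bystander, loose: toothed steel cutter wheel lying flat, 72 mm across, 8 mm high; origin at the centre of its underside.
- machine_corner (a point): Obstacle, fixed: top of the nearest corner of the big grey key machine behind the dishes, a solid housing 263 mm high; all of it lies beyond this corner in x. Straight lines between dishes and pad pass in front of it; do not swing outwards. Also fixed: a paper pile (33 mm high, robot side) and a white switch box (70 mm high, right side); near them open the fingers only 15 mm wider each side.
Not all that is in view belongs to the job. Of the things that look like the part that bears padlock_mid, the larger one is meant.

How it is judged (in metres and radians):
On the way:
1. one of the three parts is set down and released on the rubber pad (((horizontal distance between padlock_mid and pad below 0.035 m and height (world z) of padlock_mid below 0.022 m and contact force between the fingers and padlock below 0.3 N) or (horizontal distance between bush_mid and pad below 0.035 m and height (world z) of bush_mid below 0.022 m and contact force between the fingers and bush below 0.3 N) or (horizontal distance between cylinder_mid and pad below 0.035 m and height (world z) of cylinder_mid below 0.022 m and contact force between the fingers and cylinder below 0.3 N))), for 0.2 s.
At the end, for the whole second after the job is handed in: Seen from above, cylinder within 12 mm of the long dish's centre and 0.2 rad of its long axis, padlock point within 15 mm of the square dish's centre, bush within 15 mm of the round dish's centre; all level on the dish floors (within 0.12 rad; bush upright), released and at rest (horizontal distance between cylinder_mid and long_dish below 0.012 m and height (world z) of each of cylinder_mid, padlock_mid, bush_mid below 0.02 m and angle between each of cylinder_mid, padlock_mid, bush_mid's own z axis and vertical below 0.12 rad and linear speed of each of cylinder, padlock, bush below 0.02 m/s and horizontal distance between padlock_mid and square_dish below 0.015 m and horizontal distance between bush_mid and round_dish below 0.015 m and angle between the y axis of cylinder_mid and the x axis of long_dish, either way round below 0.2 rad); the robot touches nothing.
It fails at once if the pin tin is shifted by more than 20 mm (distance of pin_tin from where it was at the start of the episode above 0.02 m).
It fails at once if the cutter wheel is shifted by more than 20 mm (distance of cutter_wheel from where it was at the start of the episode above 0.02 m).
It also fails if it takes over 96 s, if anything falls off the work surface, if the arm or the gripper's body presses on something with over 40 N, if the wrist force passes 120 N, or if a joint passes its speed limit or range.

## Working session

There is one attempt and no reset: what is moved stays moved. The work goes in short steps, Python scripts to look and compute and a tool call to move; the robot and the scene stay as the last step left them, time stands still between calls to the robot, and variables do not carry over. Pictures are saved under pics/ and viewed, and the job is handed in when it is done.

Besides the shell and the picture viewer there is one more tool, called after "Emit:" as name(argument=value, ...), one argument or row to a line, values as JSON. move_arm: Moves the arm, as the interface text tells. Its arguments: {"type":"object","properties":{"increments":{"type":"array"},"force":{"type":"number"}},"required":["increments"]}

```bash
mkdir -p pics; ls; python3 - <<'E'
from workcell import *
import cv2,numpy as np
s=read_state();print(s)
for n in ["scene","top","wrist"]:
    p,d=read_camera(n);cv2.imwrite(f"pics/{n}0.png",p[:,:,::-1]);np.save(f"pics/{n}0.npy",d)
    print(n,camera_params(n),(d>0).mean())
E
```

```text
pics
{'clock': 0.0, 'joint_positions': array([-0.86481584,  0.50187998, -0.42679279,  1.55144804,  0.22081086,
        1.13830042, -0.21026029]), 'qd': array([ 0.00028283, -0.00292536,  0.00083046,  0.00183199,  0.00097753,
       -0.00180079, -0.00053117]), 'joint_torque': array([-6.13526609e-04, -5.66608679e+01, -5.81642836e+00, -2.79117340e+01,
       -6.86260499e-02,  3.07034841e-02,  2.09796622e-04]), 'tool_pos': array([278.23386874, 586.65994978, 225.65917223]), 'eef_rot': array([[-9.03606719e-01,  4.28362088e-01, -9.05225000e-04],
       [ 4.28363039e-01,  9.03605015e-01, -1.75591666e-03],
       [ 6.57977244e-05, -1.97442302e-03, -9.99998049e-01]]), 'wrist_force': array([-0.21576636, -0.3496976 ,  0.30852667]), 'moment': array([-0.03056701,  0.05577298,  0.00297352]), 'gripper_width': 91.88209005832668}
scene {'intrinsics': array([[589.21358324,   0.        , 314.42277658],
       [  0.        , 589.21358324, 239.39999897],
       [  0.        ,   0.        ,   1.        ]]), 'R': array([[-0.47109209, -0.88177152, -0.02347837],
       [-0.43975149,  0.25784698, -0.86031016],

[... 384 characters left out ...]
, -0.06626887],
       [ 0.06594122,  0.02275659, -0.99756398]]), 't': array([ 245.65935776,  557.97870876, 1033.7776638 ])} 0.9960774739583333
wrist {'intrinsics': array([[371.64829954,   0.        , 318.11909096],
       [  0.        , 371.64829954, 243.28323673],
       [  0.        ,   0.        ,   1.        ]]), 'tool_from_camera': array([[-8.41127263e-04, -9.62698031e-01, -2.70576781e-01,
         7.42596437e+01],
       [ 9.99999419e-01, -6.27537175e-04, -8.75899149e-04,
         1.26025326e+00],
       [ 6.73429397e-04, -2.70577361e-01,  9.62698000e-01,
        -1.57825041e+02],
       [ 0.00000000e+00,  0.00000000e+00,  0.00000000e+00,
         1.00000000e+00]])} 0.9808170572916667
```

View pics/top0.png

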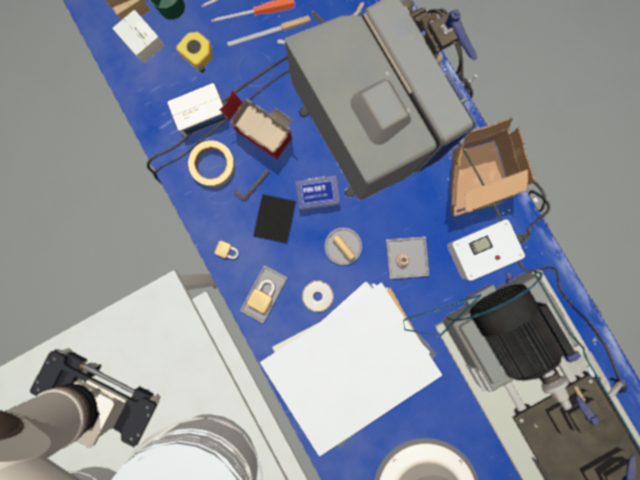

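View pics/scene0.png

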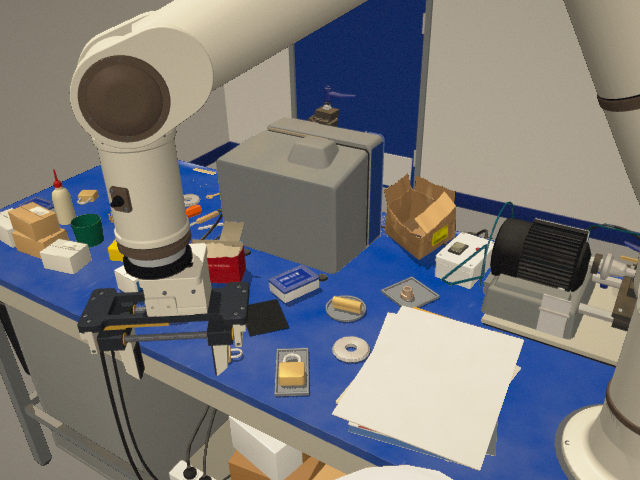

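View pics/wrist0.png

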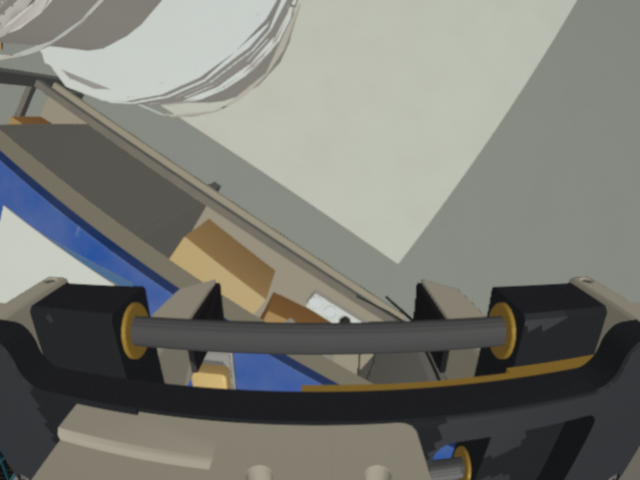

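Top picture: the large padlock lies in the long dish at (262,296), and a small look-alike is on the bench at (227,250). The cylinder is in the round dish at (343,246), and the bush is in the square dish at (403,259). The pad is at (274,219), the wheel at (318,296) and the pin tin at (318,192).
Candidates: for padlock_mid, (262,296) is larger than (227,250), so I choose (262,296). For the bush, (403,259) is the only small brown turned part. The wheel at (318,296) and the tape ring at (211,163) are also round but too big. For the cylinder, (343,246) is the only one.

```bash
cat > h.py <<'E'
from workcell import *
import cv2,numpy as np
def ray(n,px,s=None):
    """world origin, dirs for pixels Nx2"""
    P=camera_params(n);K=P["intrinsics"];px=np.atleast_2d(np.asarray(px,float))
    x=(px[:,0]-K[0,2])/K[0,0];y=(px[:,1]-K[1,2])/K[1,1]
    if n=="wrist":
        r=np.hypot(x,y)+1e-12;d=np.c_[np.sin(r)*x/r,np.sin(r)*y/r,np.cos(r)]
        T=P["tool_from_camera"];R=s["eef_rot"]
        return R@T[:3,3]+s["tool_pos"],d@(R@T[:3,:3]).T
    d=np.c_[x,y,np.ones(len(x))];R=P["R"]
    return -R.T@P["t"],d@R
def plane(n,px,z,s=None):
    o,d=ray(n,px,s);return o+d*((z-o[2])/d[:,2])[:,None]
def tri(obs):
    A=np.zeros((3,3));b=np.zeros(3);
    for o,d in obs:
        d=d[0]/np.linalg.norm(d[0]);M=np.eye(3)-np.outer(d,d);A+=M;b+=M@o
    X=np.linalg.solve(A,b)
    return X,[np.linalg.norm(np.cross(X-o,d[0]/np.linalg.norm(d[0]))) for o,d in obs]
def bproj(n,d,m,s=None):
    """depth map points (fixed cams) in mask"""
    v,u=np.nonzero(m);o,r=ray(n,np.c_[u,v]);return o+r*d[v,u][:,None]
E
python3 - <<'E'
import cv2
a=cv2.imread('pics/top0.png');b=cv2.imread('pics/scene0.png')
cv2.imwrite('pics/c_top.png',cv2.resize(a[180:330,200:440],None,fx=3.3,fy=3.3,interpolation=cv2.INTER_CUBIC)[:600])
cv2.imwrite('pics/c_scene.png',cv2.resize(b[250:410,220:450],None,fx=3.4,fy=3.4,interpolation=cv2.INTER_CUBIC))
E
```

```text
(no output)
```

View pics/c_top.png

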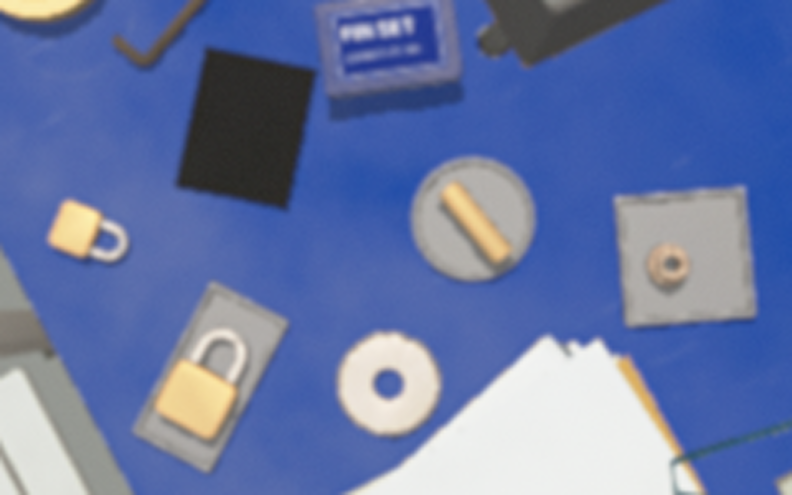

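View pics/c_scene.png

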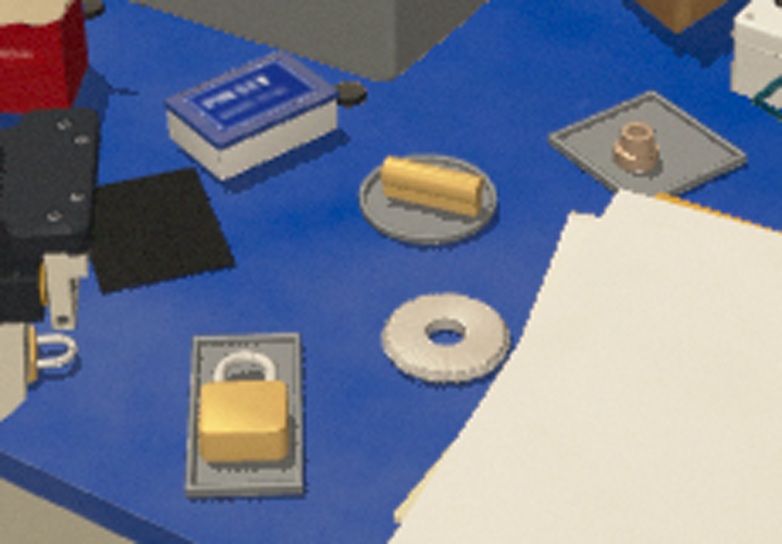

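The crops confirm it. In the scene crop the large padlock in the long dish has a block about 90 px wide, while the small one is loose and about half that. Next I segment and measure in the top view, with depth and triangulation.

```bash
python3 - <<'E'
from h import *
a=cv2.imread('pics/top0.png');d=np.load('pics/top0.npy')
b=cv2.imread('pics/scene0.png');ds=np.load('pics/scene0.npy')
def comps(img,m,seedbox,minA=20):
    n,l,st,c=cv2.connectedComponentsWithStats(m.astype(np.uint8),connectivity=4)
    x0,y0,x1,y1=seedbox;best=None
    k=max((i for i in range(1,n) if x0<=c[i][0]<=x1 and y0<=c[i][1]<=y1),key=lambda i:st[i,4],default=None)
    return None if k is None else l==k
h=cv2.cvtColor(a,cv2.COLOR_BGR2HSV);H,S,V=[h[:,:,i].astype(int) for i in range(3)]
blue=(H>100)&(H<130)&(S>120)
nb=~blue
def rect(m,n,z,lab):
    cs,_=cv2.findContours(m.astype(np.uint8),cv2.RETR_EXTERNAL,cv2.CHAIN_APPROX_NONE)
    c=max(cs,key=cv2.contourArea)[:,0,:]
    P=plane(n,c,z)[:,:2].astype(np.float32);r=cv2.minAreaRect(P)
    bx=cv2.boxPoints(r);e=bx[1]-bx[0];e2=bx[2]-bx[1]
    L=e if np.linalg.norm(e)>np.linalg.norm(e2) else e2
    print(lab,n,'c',np.round(r[0],1),'size',np.round(r[1],1),'long ax deg',round(np.degrees(np.arctan2(L[1],L[0]))%180,1))
    return r
for lab,box,z in [('pad',(264,205,286,232),3),('tin',(305,180,330,205),30),('long',(252,280,275,305),7),('round',(330,235,356,256),7),('square',(395,245,420,272),7),('wheel',(308,286,328,306),8)]:
    m=comps(a,nb,box)
    if m is None: print(lab,None);continue
    rect(m,'top',z,lab)
    P=bproj('top',d,cv2.erode(m.astype(np.uint8),np.ones((3,3)))>0);print('   depth z pct',np.round(np.percentile(P[:,2],[5,25,50,75,95]),1))
# brass
brass=(H<28)&(S>75)&(V>90)
for lab,box,z in [('cyl',(330,235,356,256),27),('padblock',(252,280,275,310),23),('bush',(395,245,412,272),20)]:
    m=comps(a,brass,box);rect(m,'top',z,lab)
    P=bproj('top',d,m);print('  n',m.sum(),np.round(np.percentile(P[:,2],[5,25,50,75,95]),1),np.round(np.median(P,0),1))
h=cv2.cvtColor(b,cv2.COLOR_BGR2HSV);H,S,V=[h[:,:,i].astype(int) for i in range(3)]
brass=(H<28)&(S>75)&(V>90)
for lab,box in [('cyl',(330,290,365,315)),('padblock',(275,360,305,390)),('bush',(395,285,420,305))]:
    m=comps(b,brass,box)
    if m is None: print(lab,None);continue
    P=bproj('scene',ds,m);print(lab,'scene n',m.sum(),np.round(np.percentile(P[:,2],[5,50,95]),1),np.round(np.median(P,0),1))
# bench depth
P=bproj('top',d,blue&(d>0));q=P[(abs(P[:,0]-500)<150)&(abs(P[:,1]-300)<200)];print('bench z',np.percentile(q[:,2],[10,50,90]))
E
```

```text
pad top c [596.1 344.4] size [77.7 99.7] long ax deg 168.6
   depth z pct [-1.4  0.9  2.1  3.5  5.4]
tin top c [655.  245.9] size [70.  93.9] long ax deg 98.4
   depth z pct [26.  28.1 29.5 30.7 32.9]
long top c [426.8 364.4] size [ 65.7 121.9] long ax deg 153.8
   depth z pct [-0.6  2.1  5.2 19.4 23.9]
round top c [536.5 186.5] size [85.7 85.6] long ax deg 0.8
   depth z pct [-0.5  1.7  3.8  7.3 27.1]
square top c [512.8  42.7] size [91.2 91.9] long ax deg 95.3
   depth z pct [-0.5  1.6  3.2  5.2 13.9]
wheel top c [424.2 242.9] size [72.5 74.3] long ax deg 135.8
   depth z pct [ 3.2  5.9  7.5  9.  10.9]
cyl top c [533.4 186.1] size [58.6 15.9] long ax deg 39.3
  n 191 [19.6 23.8 25.7 27.2 28.9] [533.3 185.1  25.7]
padblock top c [412.6 371.1] size [46.6 40.8] long ax deg 62.7
  n 382 [16.2 20.5 22.1 23.1 25.4] [413.  371.4  22.1]Traceback (most recent call last):
  File "<stdin>", line 28, in <module>
  File "<stdin>", line 13, in rect
AttributeError: 'NoneType' object has no attribute 'astype'
```

```bash
python3 - <<'E'
from h import *
a=cv2.imread('pics/top0.png');b=cv2.imread('pics/scene0.png')
h=cv2.cvtColor(a,cv2.COLOR_BGR2HSV)
m=((h[:,:,0]<25)&(h[:,:,1]>45)).astype(np.uint8);m[:, :392]=0;m[:,416:]=0;m[:248]=0;m[274:]=0
ys,xs=np.nonzero(m);print('top bush',len(xs),xs.mean(),ys.mean(),np.round(plane('top',[[xs.mean(),ys.mean()]],16),1))
h=cv2.cvtColor(b,cv2.COLOR_BGR2HSV)
m2=((h[:,:,0]<25)&(h[:,:,1]>60)).astype(np.uint8);m2[:, :395]=0;m2[:,420:]=0;m2[:280]=0;m2[303:]=0
y2,x2=np.nonzero(m2);print('scene bush',len(x2),x2.min(),x2.max(),y2.min(),y2.max())
print('tri',tri([ray('top',[[xs.mean(),ys.mean()]]),ray('scene',[[x2.mean(),y2.mean()]])]))
# machine corner: top nearest
print('machine corner', plane('top',[[360,195]],263),plane('top',[[360,195]],0))
d=np.load('pics/top0.npy');o,r=ray('top',[[362,190]]);print(o+r*d[190,362])
P=bproj('top',d,np.ones_like(d,bool));Q=P[(P[:,2]>200)&(P[:,0]>450)&(P[:,0]<900)];i=np.argsort(Q[:,0])[:5];print(np.round(Q[i],0))
# switch box, paper
Q=P[(P[:,2]>60)&(P[:,2]<75)&(P[:,0]>400)&(P[:,0]<600)&(P[:,1]>-200)&(P[:,1]<20)];print('box',Q.min(0),Q.max(0))
E
```

```text
top bush 111 401.92792792792795 259.6126126126126 [[507.6  55.6  16. ]]
scene bush 152 401 413 286 300
tri (array([507.84470327,  55.32853891,  12.0959434 ]), [np.float64(0.38373697150592834), np.float64(0.3837369715059111)])
machine corner [[612.40384632 168.63956733 263.        ]] [[653.82564874 148.78467155   0.        ]]
[[640.97718014 155.8845372  145.09982994]]
[[ 450. -140.  202.]
 [ 450. -138.  203.]
 [ 450. -136.  204.]
 [ 452. -140.  201.]
 [ 452. -138.  202.]]
box [ 400.38588122 -199.68488975   60.02141847] [567.8873127  -76.19958893  74.73793924]
```

```bash
python3 - <<'E'
from h import *
a=cv2.imread('pics/top0.png')
cv2.imwrite('pics/c_m.png',cv2.resize(a[0:210,270:490],None,fx=2.8,fy=2.8))
M=plane('top',[[363,196],[474,128],[287,40]],263)[:,:2];print(np.round(M))
M=M.astype(np.float32).reshape(-1,1,2)
for nm,c,ang in [('cyl',(533.4,186),-50.7),('cyl',(533.4,186),-40),('bushround',(536,186),60),('bushround',(536,186),90),('bush',(508,55),60),('bush',(508,55),90),('bush',(508,55),10),('pad',(596,344),60),('pad',(596,344),90)]:
    u=np.array([np.cos(np.radians(ang)),np.sin(np.radians(ang))]);v=np.array([-u[1],u[0]])
    print(nm,ang,max(cv2.pointPolygonTest(M,tuple(map(float,np.array(c)+s*95*u+t*37.5*v)),True) for s in np.linspace(-1,1,21) for t in (-1,-.5,0,.5,1)))
E
```

```text
[[611. 163.]
 [732. -27.]
 [887. 300.]]
cyl -50.7 -4.566911532766622
cyl -40 11.258533637036226
bushround 60 -38.50149715855663
bushround 90 -37.396274722310494
bush 60 -43.285616674188844
bush 90 -66.6042822268815
bush 10 -42.723161487228175
pad 60 -84.46828805430975
pad 90 -66.62012740167967
```

View pics/c_m.png

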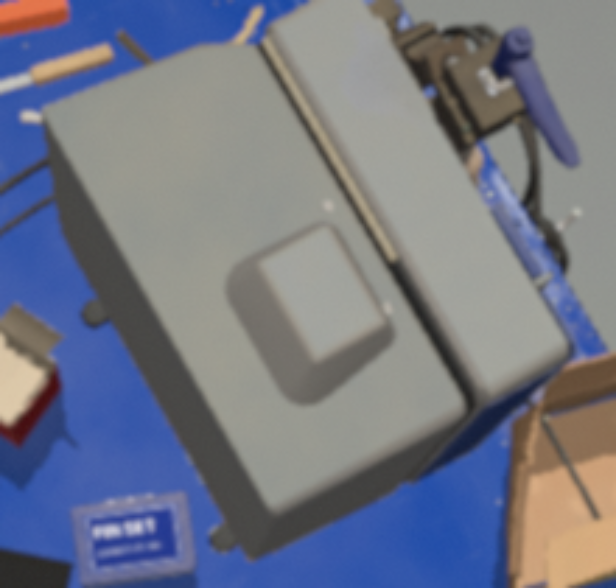

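```bash
python3 - <<'E'
from h import *
print(plane('top',[[366,184],[438,143]],263));print(plane('top',[[360,199]],5))
d=np.load('pics/top0.npy')
for u,v in [(362,197),(362,194),(364,190),(367,184),(368,180),(400,170),(400,160)]:
    o,r=ray('top',[[u,v]]);print(u,v,np.round(o+r*d[v,u])[0])
M=plane('top',[[366,184],[440,142],[474,125],[287,40]],263)[:,:2].astype(np.float32).reshape(-1,1,2)
for nm,c,ang in [('cyl',(533.4,186),-50.7),('cyl-10',(526,180),-50.7),('bush',(508,55),60),('pad',(596,344),60)]:
    u=np.array([np.cos(np.radians(ang)),np.sin(np.radians(ang))]);v=np.array([-u[1],u[0]])
    print(nm,ang,max(cv2.pointPolygonTest(M,tuple(map(float,np.array(c)+s*95*u+t*37.5*v)),True) for s in np.linspace(-1,1,21) for t in (-1,-.5,0,.5,1)))
E
```

```text
[[631.66449091 158.47649574 263.        ]
 [704.70767397  34.78634742 263.        ]]
[[643.88143287 149.08081752   5.        ]]
362 197 [638. 150.  74.]
362 194 [639. 153. 108.]
364 190 [639. 153. 158.]
367 184 [639. 153. 223.]
368 180 [646. 152. 226.]
400 170 [666.  93. 220.]
400 160 [678.  98. 247.]
cyl -50.7 -19.10144385356367
cyl-10 -50.7 -28.522300136347546
bush 60 -57.91764529795874
pad 60 -98.538119198474
```

Emit:
move_arm(
  increments=[0,-24.2,-21.2,2,0,0,-24.2,-21.2,2,0,0,-24.2,-21.2,2,0,0,-24.2,-21.2,2,0,0,-24.2,-21.2,4,0,0,-24.2,-21.2,4,0,0,-24.2,-21.2,4,0,0,-24.2,-21.2,4,0,0,-24.2,-21.2,4,0,0,-24.2,-21.2,4,0,0,-24.2,-21.2,5,0,0,-24.2,-21.2,5,0,0,-24.2,-21.2,5,0,0,-24.2,-21.2,5,0,0,-24.2,-21.2,6,0,0,-24.2,-21.2,6,0,0,-24.2,-21.2,6,0,0,-24.2,-21.2,6,0,0,0,0,0,0,0,0,0,0,0],
  force=20,
)

```text
clock: 1.82
tool_pos: [508.6, 53.5, 150.0]
eef_rot: [[-0.902, 0.433, -0.001], [0.433, 0.902, -0.001], [0.001, -0.001, -1.0]]
wrist_force: [-0.3, -0.1, -1.4]
gripper_width: 46.0
```

```bash
cat > w.py <<'E'
import sys
from h import *
n=sys.argv[1]
s=read_state();p,d=read_camera("wrist")
cv2.imwrite(f"pics/{n}.png",p[:,:,::-1]);np.save(f"pics/{n}.npy",d)
np.savez(f"pics/{n}_s.npz",tool_pos=s["tool_pos"],eef_rot=s["eef_rot"])
print(s["clock"],s["tool_pos"].round(2),s["eef_rot"].round(3).tolist(),s["joint_positions"].round(2),s["gripper_width"],s["wrist_force"].round(1))
E
python3 w.py wr1
```

```text
1.8167 [508.6   53.5  150.03] [[-0.902, 0.433, -0.001], [0.433, 0.902, -0.001], [0.001, -0.001, -1.0]] [ 0.01  0.33 -0.2   1.97  0.09  0.85  0.89] 46.01194377862366 [-0.3 -0.1 -1.4]
```

View pics/wr1.png

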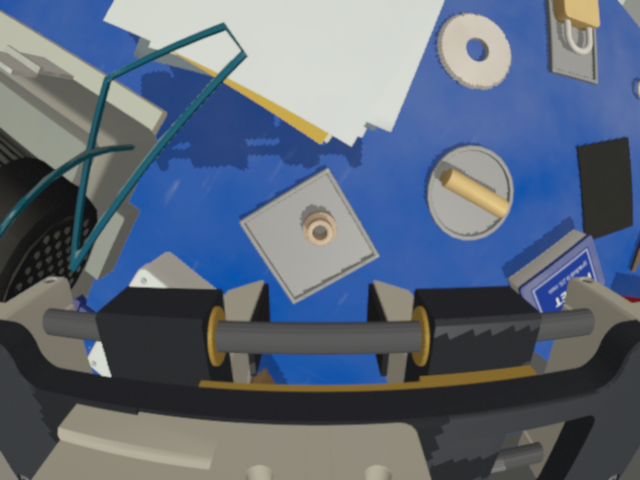

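The wrist view shows the bush at (319,228) in the square dish at about (310,235), the cylinder at (476,193) in the round dish, and a green cable at (150,100). I measure with it and triangulate against the top view.

```bash
cat > m1.py <<'E'
from h import *
n='wr1';a=cv2.imread(f'pics/{n}.png');s=dict(np.load(f'pics/{n}_s.npz'))
h=cv2.cvtColor(a,cv2.COLOR_BGR2HSV);H,S,V=[h[:,:,i].astype(int) for i in range(3)]
nb=~((H>100)&(H<130)&(S>110))
def comp(m,box):
    q=np.zeros_like(m,bool);x0,y0,x1,y1=box;q[y0:y1,x0:x1]=m[y0:y1,x0:x1]
    k,l,st,c=cv2.connectedComponentsWithStats(q.astype(np.uint8),connectivity=4)
    return l==1+np.argmax(st[1:,4])
def rect(m,z,lab):
    c=max(cv2.findContours(m.astype(np.uint8),cv2.RETR_EXTERNAL,cv2.CHAIN_APPROX_NONE)[0],key=cv2.contourArea)[:,0,:]
    P=plane('wrist',c,z,s)[:,:2].astype(np.float32);r=cv2.minAreaRect(P);bx=cv2.boxPoints(r);e=bx[1]-bx[0];f=bx[2]-bx[1]
    L=e if np.linalg.norm(e)>np.linalg.norm(f) else f
    print(lab,np.round(r[0],1),np.round(r[1],1),round(np.degrees(np.arctan2(L[1],L[0]))%180,1))
rect(comp(nb,(235,160,385,305)),7,'square')
rect(comp(nb,(422,138,518,245)),7,'round')
br=(H<28)&(S>70)&(V>90)
for b,z,l in [((295,205,345,250),16,'bush'),((430,155,515,225),22,'cyl'),((550,0,602,30),23,'padlockpart')]:
    m=comp(br,b);rect(m,z,l);ys,xs=np.nonzero(m);print('   px',m.sum(),xs.mean(),ys.mean())
    if l=='cyl': print(tri([ray('wrist',[[xs.mean(),ys.mean()]],s),ray('top',[[343.2,246.2]])]))
E
python3 m1.py
python3 -c "
import cv2
a=cv2.imread('pics/wr1.png');cv2.imwrite('pics/c1.png',cv2.resize(a[140:310,230:390],None,fx=3.5,fy=3.5,interpolation=cv2.INTER_CUBIC))"
```

```text
square [511.3  44.9] [88.8 88.5] 5.1
round [534.8 188.7] [84.3 83.9] 19.4
bush [497.6  58.6] [20.3 11.6] 72.0
   px 133 314.3383458646617 219.97744360902254
cyl [531.5 187. ] [68.5 16.7] 39.4
   px 1403 474.0 192.1240199572345
(array([534.10601329, 187.37716291,  14.99987853]), [np.float64(1.7726851450953696), np.float64(1.7726851450952197)])
padlockpart [420.7 363.1] [63.8 29.5] 80.5
   px 1118 577.278175313059 12.38819320214669
```

View pics/c1.png

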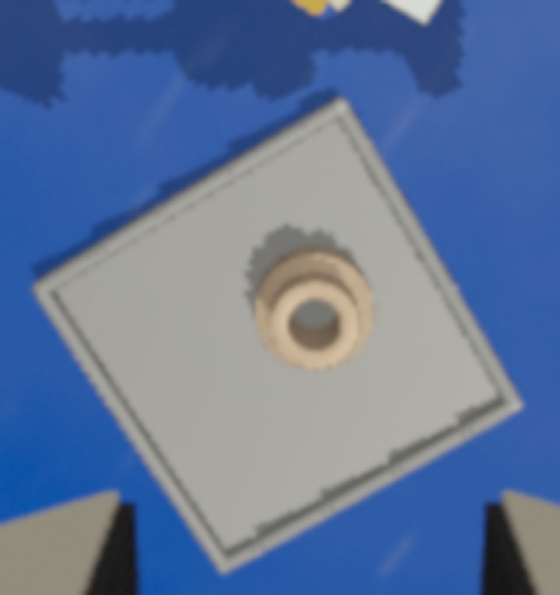

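```bash
python3 - <<'E'
from h import *
s=dict(np.load('pics/wr1_s.npz'))
for z in (3,10,16): print(plane('wrist',[[319.7,228.6]],z,s))
print(tri([ray('wrist',[[319.7,228.6]],s),ray('scene',[[407,295]])]),tri([ray('wrist',[[319.7,228.6]],s),ray('scene',[[407,293]]),ray('top',[[401.9,259.6]])]))
t=np.array([508,55.3,5]);print(s['eef_rot'].T@(t-s['tool_pos']))
E
```

```text
[[508.11444357  56.12758789   3.        ]]
[[506.60581614  56.83326046  10.        ]]
[[505.3127069   57.43812266  16.        ]]
(array([506.69303551,  56.39624915,   8.4417742 ]), [np.float64(0.37357083488174286), np.float64(0.3735708348815921)]) (array([506.84142872,  56.17303926,  13.19271854]), [np.float64(1.3166685413680608), np.float64(0.14303963178552562), np.float64(1.2154866094542143)])
[  1.18506532   1.5263611  145.02820606]
```

Both views put the bush at (507, 56), with its mid-height at about 8 to 13 mm, which fits. I go down with the tips just over the 7 mm rim.

Emit:
move_arm(
  increments=[0,2.6,1.7,20,0,0,0,0,25,0,0,0,0,25,0,0,0,0,25,0,0,0,0,20,0,0,0,0,14,0,0,0,0,8,0,0,0,0,4.3,0,0,0,0,0,0,-0.5,0,0,0,0,-0.6,0,0,0,0,-0.7,0,0,0,0,-0.7,0,0,0,0,-0.7,0,0,0,0],
  force=15,
)

```text
clock: 3.03
tool_pos: [507.7, 58.6, 10.3]
eef_rot: [[-0.903, 0.429, 0.002], [0.429, 0.903, 0.0], [-0.001, 0.001, -1.0]]
wrist_force: [-0.8, 0.1, 4.8]
gripper_width: 25.6
```

```bash
python3 w.py wr2
```

```text
3.0333 [507.68  58.55  10.27] [[-0.903, 0.429, 0.002], [0.429, 0.903, 0.0], [-0.001, 0.001, -1.0]] [-0.04  0.56 -0.16  2.04  0.16  0.55  0.82] 25.593555098363794 [-0.8  0.1  4.8]
```

View pics/wr2.png

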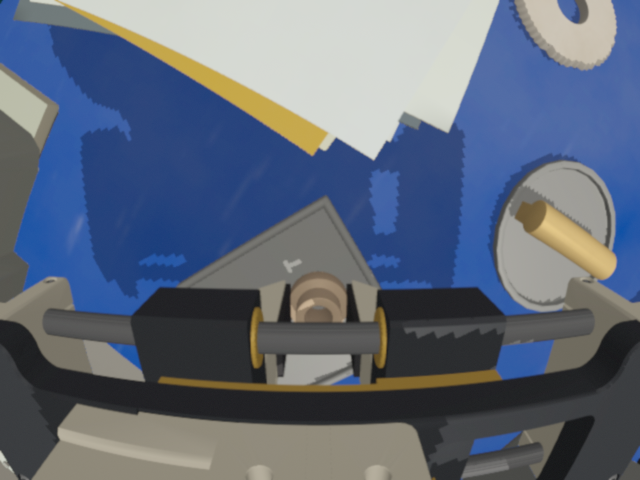

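Emit:
move_arm(
  increments=[-0.8,0,0,0,0,-0.8,0,0,0,0,-0.8,0,0,0,0],
)

```text
clock: 3.33
tool_pos: [507.7, 58.5, 10.2]
eef_rot: [[-0.903, 0.429, 0.001], [0.429, 0.903, 0.0], [-0.001, 0.001, -1.0]]
wrist_force: [-0.9, 0.4, 5.6]
gripper_width: 26.0
```

```bash
python3 -c "
import cv2
a=cv2.imread('pics/wr2.png');cv2.imwrite('pics/c2.png',cv2.resize(a[190:400,230:410],None,fx=2.8,fy=2.8,interpolation=cv2.INTER_CUBIC))"
```

```text
(no output)
```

View pics/c2.png

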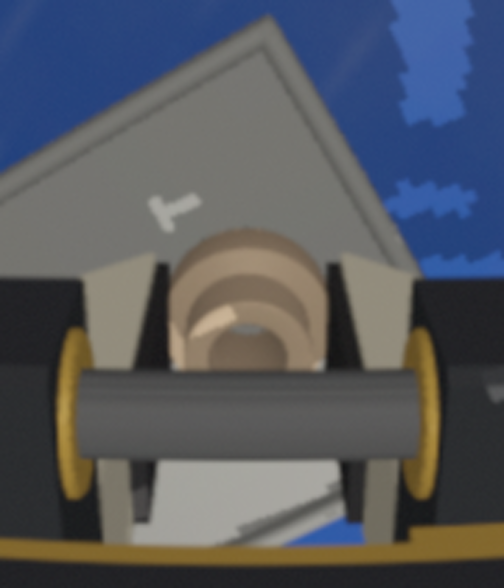

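The fingers hold the bush at 26 mm. I lift it and check the force and the picture.

Emit:
move_arm(
  increments=[-0.8,0,0,-5,0,-0.8,0,0,-10,0,-0.8,0,0,-15,0,-0.8,0,0,-20,0,-0.8,0,0,-20,0,-0.8,0,0,0,0],
)

```text
clock: 3.83
tool_pos: [509.7, 59.0, 83.5]
eef_rot: [[-0.904, 0.428, 0.006], [0.429, 0.904, 0.001], [-0.005, 0.003, -1.0]]
wrist_force: [0.4, 0.5, -0.1]
gripper_width: 25.4
```

```bash
python3 w.py wr3;python3 -c "
import cv2
a=cv2.imread('pics/wr3.png');cv2.imwrite('pics/c3.png',cv2.resize(a[150:400,200:440],None,fx=2.4,fy=2.4,interpolation=cv2.INTER_CUBIC))"
```

```text
3.8333 [509.68  59.    83.46] [[-0.904, 0.428, 0.006], [0.429, 0.904, 0.001], [-0.005, 0.003, -1.0]] [-0.01  0.43 -0.19  2.02  0.12  0.7   0.85] 25.431508319458036 [ 0.4  0.5 -0.1]
```

View pics/c3.png

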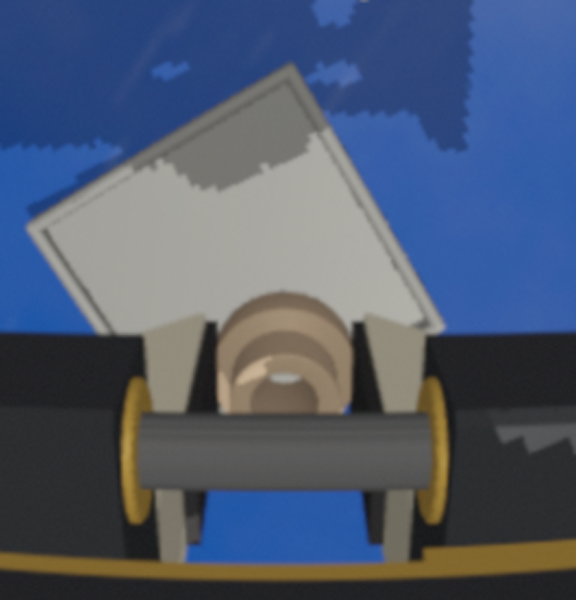

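Emit:
move_arm(
  increments=[-0.8,4.4,29.5,-3,0,-0.8,4.4,29.5,0,0,-0.8,4.4,29.5,0,0,-0.8,4.4,29.5,0,0,-0.8,4.4,29.5,0,0,-0.8,4.4,29.5,0,0,-0.8,4.4,29.5,0,0,-0.8,4.4,29.5,0,0,-0.8,4.4,29.5,3,0,-0.8,4.4,29.5,10,0,-0.8,0,0,15,0,-0.8,0,0,15,0,-0.8,0,0,12,0,-0.8,0,0,8,0,-0.8,0,0,5,0,-0.8,0,0,0,0],
)

```text
clock: 5.22
tool_pos: [592.9, 341.8, 12.7]
eef_rot: [[-0.903, 0.43, -0.002], [0.43, 0.903, -0.002], [0.001, -0.003, -1.0]]
wrist_force: [-0.5, 0.2, 0.5]
gripper_width: 25.5
```

Emit:
move_arm(
  increments=[-0.8,0,0,1.5,0,-0.8,0,0,0.5,0,-0.8,0,0,0,0],
)

```text
clock: 5.47
tool_pos: [594.2, 344.0, 13.3]
eef_rot: [[-0.903, 0.429, 0.001], [0.429, 0.903, 0.001], [-0.001, 0.001, -1.0]]
wrist_force: [-0.4, -0.4, -0.2]
gripper_width: 25.8
```

Emit:
move_arm(
  increments=[-0.8,0,0,1,0,-0.8,0,0,0,0,-0.8,0,0,0,0],
)

```text
clock: 5.72
tool_pos: [593.7, 344.1, 11.8]
eef_rot: [[-0.904, 0.428, 0.0], [0.428, 0.904, 0.0], [-0.0, 0.0, -1.0]]
wrist_force: [-0.3, 0.9, 0.4]
gripper_width: 25.9
```

Emit:
move_arm(
  increments=[-0.8,0,0,1,0,-0.8,0,0,0,0,-0.8,0,0,0,0],
)

```text
clock: 5.97
tool_pos: [593.7, 344.1, 10.5]
eef_rot: [[-0.904, 0.428, 0.0], [0.428, 0.904, 0.0], [-0.0, 0.0, -1.0]]
wrist_force: [0.6, -0.2, -0.5]
gripper_width: 25.9
```

Emit:
move_arm(
  increments=[-0.8,0,0,1,0,-0.8,0,0,0,0,-0.8,0,0,0,0],
)

```text
clock: 6.22
tool_pos: [593.7, 344.1, 10.3]
eef_rot: [[-0.904, 0.428, 0.0], [0.428, 0.904, 0.0], [-0.0, 0.0, -1.0]]
wrist_force: [-2.0, -1.5, 5.4]
gripper_width: 25.9
```

Contact: the z force is 5.4 N and the tip stopped at 10.3 mm. I release and lift.

Emit:
move_arm(
  increments=[-0.3,0,0,0,0,-0.1,0,0,0,0,0,0,0,0,0,0,0,0,0,0,0,0,0,-10,0,0,0,0,-20,0,0,0,0,-30,0,0,0,0,-40,0,0,0,0,-40,0,0,0,0,0,0],
)

```text
clock: 7.05
tool_pos: [598.5, 347.4, 160.0]
eef_rot: [[-0.903, 0.429, 0.013], [0.429, 0.903, 0.008], [-0.008, 0.013, -1.0]]
wrist_force: [2.0, 0.9, 1.7]
gripper_width: 45.7
```

```bash
python3 w.py wr4
```

```text
7.05 [598.55 347.37 160.04] [[-0.903, 0.429, 0.013], [0.429, 0.903, 0.008], [-0.008, 0.013, -1.0]] [-0.42  0.6  -0.21  1.51  0.14  1.03  0.46] 45.7322396665407 [2.  0.9 1.7]
```

View pics/wr4.png

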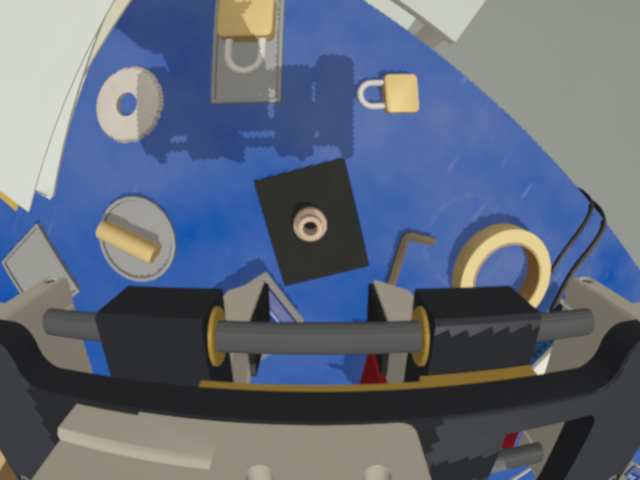

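The bush stands on the pad at pixel (310,224). Next I hover over the large padlock in the long dish.

Emit:
move_arm(
  increments=[0.6,21.8,-7.3,1,0,0.6,21.8,-7.3,1,0,0.6,21.8,-7.3,1,0,0.6,21.8,-7.3,1,0,0.6,21.8,-7.3,1,0,0.6,21.8,-7.3,1,0,0.6,21.8,-7.3,1,0,0.6,21.8,-7.3,1,0,0.6,0,0,0,0,0.6,0,0,0,0,0.6,0,0,0,0],
)

```text
clock: 8.02
tool_pos: [411.6, 365.6, 141.5]
eef_rot: [[-0.903, 0.429, 0.001], [0.429, 0.903, -0.0], [-0.001, 0.0, -1.0]]
wrist_force: [-0.2, -0.1, 0.4]
gripper_width: 73.7
```

```bash
python3 w.py wr5
```

```text
8.0167 [411.59 365.63 141.46] [[-0.903, 0.429, 0.001], [0.429, 0.903, -0.0], [-0.001, 0.0, -1.0]] [-0.57  0.41 -0.26  1.88  0.13  0.87  0.24] 73.67895923625737 [-0.2 -0.1  0.4]
```

View pics/wr5.png

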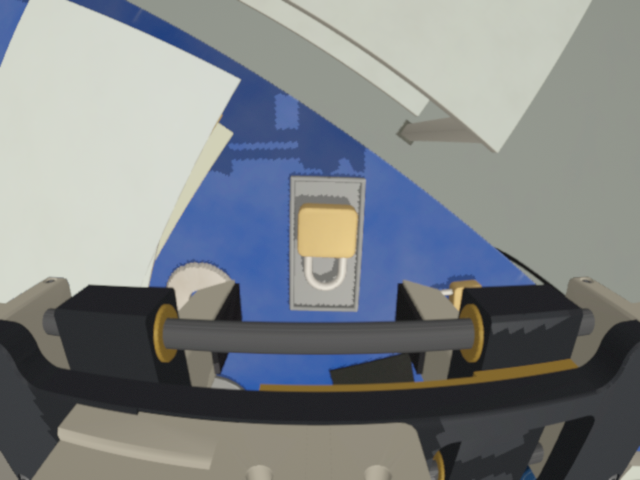

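```bash
cat > m2.py <<'E'
from h import *
import sys
n='wr5';a=cv2.imread(f'pics/{n}.png');s=dict(np.load(f'pics/{n}_s.npz'))
h=cv2.cvtColor(a,cv2.COLOR_BGR2HSV);H,S,V=[h[:,:,i].astype(int) for i in range(3)]
nb=~((H>100)&(H<130)&(S>110))
def comp(m,box):
    q=np.zeros_like(m,bool);x0,y0,x1,y1=box;q[y0:y1,x0:x1]=m[y0:y1,x0:x1]
    k,l,st,c=cv2.connectedComponentsWithStats(q.astype(np.uint8),connectivity=4)
    return l==1+np.argmax(st[1:,4])
def rect(m,z,lab):
    c=max(cv2.findContours(m.astype(np.uint8),cv2.RETR_EXTERNAL,cv2.CHAIN_APPROX_NONE)[0],key=cv2.contourArea)[:,0,:]
    P=plane('wrist',c,z,s)[:,:2].astype(np.float32);r=cv2.minAreaRect(P);bx=cv2.boxPoints(r);e=bx[1]-bx[0];f=bx[2]-bx[1]
    L=e if np.linalg.norm(e)>np.linalg.norm(f) else f
    print(lab,np.round(r[0],1),np.round(r[1],1),round(np.degrees(np.arctan2(L[1],L[0]))%180,1));return r
rect(comp(nb,(285,170,370,315)),7,'long')
br=(H<28)&(S>70)&(V>90);m=comp(br,(290,195,365,265));rect(m,20,'block')
ys,xs=np.nonzero(m);print(xs.mean(),ys.mean())
print(tri([ray('wrist',[[xs.mean(),ys.mean()]],s),ray('top',plane and [[262.3-0.0,303]])]))
print('small',plane('top',[[219,248],[224,242],[230,246],[217,257]],12))
print('wheel px',plane('wrist',[[230,278],[234,290]],8,s))
t=np.array([415.3,369.7,9]);print(s['eef_rot'].T@(t-s['tool_pos']))
E
python3 m2.py
```

```text
long [424.8 367.4] [ 61.1 117.6] 153.2
block [409.6 375.3] [46.3 42.6] 62.6
326.8021547502449 230.11067580803135
(array([408.85589607, 370.0742726 ,   8.40534485]), [np.float64(5.236858919774811), np.float64(5.236858919774802)])
small [[527.6334572  465.93642655  12.        ]
 [541.34096043 454.99245055  12.        ]
 [532.50494797 441.15536598  12.        ]
 [507.28916111 469.87963768  12.        ]]
wheel px [[414.47755976 281.91707772   8.        ]
 [425.64572227 279.5679224    8.        ]]
[ -1.5288967    5.25600848 132.46010054]
```

Emit:
move_arm(
  increments=[0.6,0,6,20,1.5,0.6,0,0,25,0,0.6,0,0,25,0,0.6,0,0,25,0,0.6,0,0,18,0,0.6,0,0,10,0,0.6,0,0,5,0,0.6,0,0,3.5,0,0.6,0,0,0,0,0.6,0,0,0,0],
  force=30,
)

```text
clock: 8.9
tool_pos: [414.4, 371.9, 10.8]
eef_rot: [[-0.892, 0.452, 0.001], [0.452, 0.892, 0.001], [-0.001, 0.002, -1.0]]
wrist_force: [0.3, 1.1, -0.2]
gripper_width: 73.5
```

```bash
python3 w.py wr6
```

```text
8.9 [414.36 371.88  10.8 ] [[-0.892, 0.452, 0.001], [0.452, 0.892, 0.001], [-0.001, 0.002, -1.0]] [-0.62  0.62 -0.2   1.93  0.2   0.62  0.15] 73.54811462356628 [ 0.3  1.1 -0.2]
```

View pics/wr6.png

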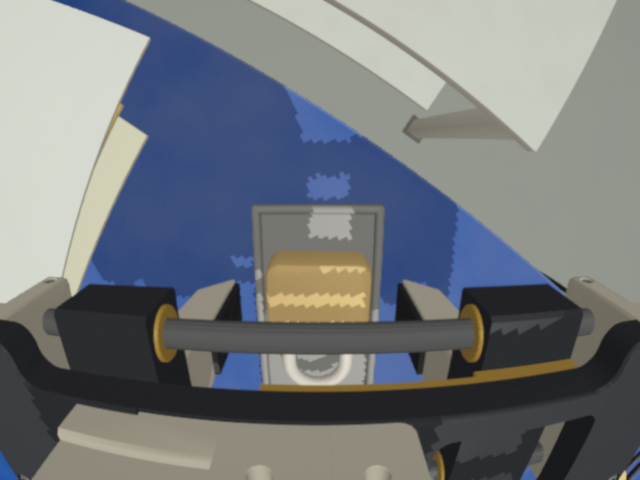

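The padlock block spans columns 267 to 371, centred between the fingers (238 and 398). I go a little lower and close.

Emit:
move_arm(
  increments=[0.6,0,0,1.8,0,0.3,0,0,0,0,0.1,0,0,0,0,-0.1,0,0,0,0,-0.3,0,0,0,0,-0.3,0,0,0,0,-0.3,0,0,0,0],
  force=30,
)

```text
clock: 9.53
tool_pos: [413.7, 371.5, 8.3]
eef_rot: [[-0.892, 0.452, 0.0], [0.452, 0.892, 0.0], [-0.0, 0.0, -1.0]]
wrist_force: [-0.3, -0.0, 2.3]
gripper_width: 45.6
```

Emit:
move_arm(
  increments=[-0.3,0,0,-5,0,-0.3,0,0,-12,0,-0.3,0,0,-20,0,-0.3,0,0,-25,0,-0.3,0,0,-25,0,-0.3,0,0,-10,0,-0.3,0,0,0,0,-0.3,0,0,0,0],
)

```text
clock: 10.2
tool_pos: [413.7, 371.3, 105.4]
eef_rot: [[-0.892, 0.452, 0.001], [0.452, 0.892, 0.001], [-0.001, 0.001, -1.0]]
wrist_force: [0.3, -0.7, -3.1]
gripper_width: 45.6
```

```bash
python3 w.py wr7
```

```text
10.2 [413.72 371.25 105.43] [[-0.892, 0.452, 0.001], [0.452, 0.892, 0.001], [-0.001, 0.001, -1.0]] [-0.59  0.47 -0.24  1.89  0.15  0.8   0.19] 45.606984735268554 [ 0.3 -0.7 -3.1]
```

View pics/wr7.png

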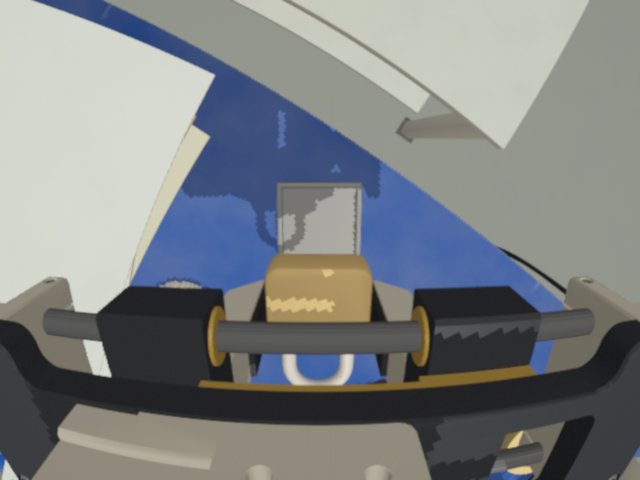

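```bash
python3 - <<'E'
from h import *
s=dict(np.load('pics/wr7_s.npz'))
R=s['eef_rot'];
for px,dz in [((318,389),4.7),((318,254),-5),((318,254),5),((318,280),14.7)]:
    P=plane('wrist',[px],s['tool_pos'][2]+dz,s)[0];print(px,dz,(R.T@(P-s['tool_pos'])).round(1))
a=cv2.imread('pics/wr7.png');cv2.imwrite('pics/c7.png',cv2.resize(a[235:400,220:420],None,fx=3,fy=3,interpolation=cv2.INTER_CUBIC))
E
```

```text
(318, 389) 4.7 [-46.1   1.   -4.7]
(318, 254) -5 [23.4  1.   5. ]
(318, 254) 5 [26.5  1.  -5. ]
(318, 280) 14.7 [ 18.3   1.  -14.7]
```

View pics/c7.png

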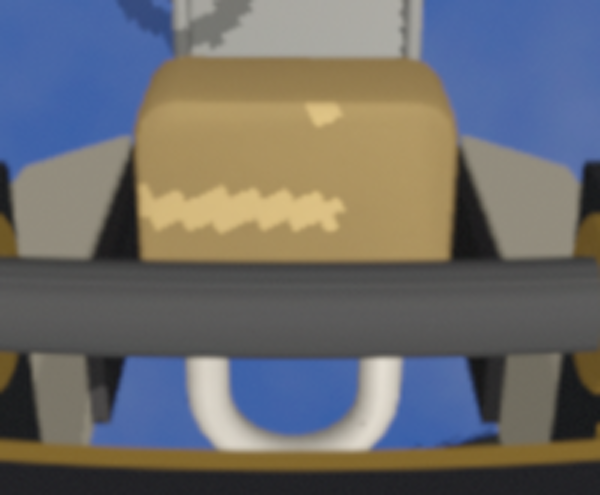

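The padlock is held level; the shackle end is at tool x of about -46 and the block end at about +24, so padlock_mid is at about -4 mm in tool x. I carry it over the square dish, then turn it square to the dish.

Emit:
move_arm(
  increments=[-0.3,-9,-10,0,0,-0.3,-18,-20.3,0,0,-0.3,-18.8,-21.2,0,0,-0.3,-18.8,-21.2,0,0,-0.3,-18.8,-21.2,0,0,-0.3,-18.8,-21.2,0,0,-0.3,-18.8,-21.2,0,0,-0.3,-18.8,-21.2,0,0,-0.3,-18.8,-21.2,0,0,-0.3,-18.8,-21.2,0,0,-0.3,-18.8,-21.2,0,0,-0.3,-18.8,-21.2,0,0,-0.3,-11,-12,0,0,-0.3,0,0,0,-6.4,-0.3,0,0,0,-6.4,-0.3,0,0,0,-6.4,-0.3,0,0,0,-6.4,-0.3,0,0,0,-6.4,-0.3,0,0,0,0,-0.3,0,0,0,0],
)

```text
clock: 11.92
tool_pos: [499.0, 41.3, 103.9]
eef_rot: [[-0.996, -0.085, -0.003], [-0.085, 0.996, -0.0], [0.003, 0.0, -1.0]]
wrist_force: [0.4, -0.2, -2.5]
gripper_width: 45.6
```

```bash
python3 w.py wr8
```

```text
11.9167 [498.96  41.31 103.9 ] [[-0.996, -0.085, -0.003], [-0.085, 0.996, -0.0], [0.003, 0.0, -1.0]] [ 0.1   0.39 -0.28  2.02  0.16  0.75  1.38] 45.63195923007164 [ 0.4 -0.2 -2.5]
```

View pics/wr8.png

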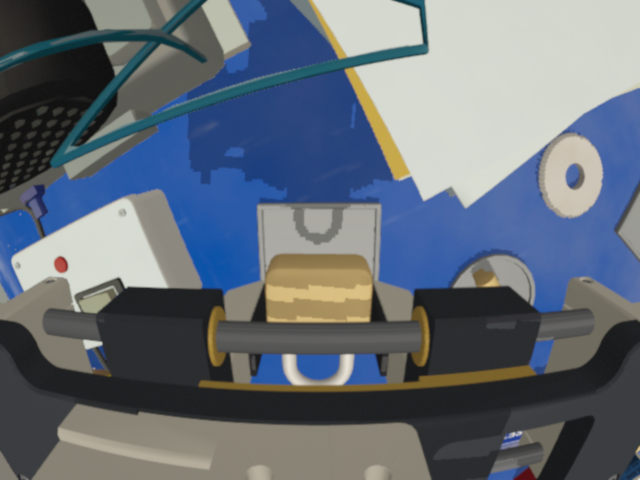

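```bash
python3 - <<'E'
from h import *
s=dict(np.load('pics/wr8_s.npz'));R=s['eef_rot']
for px in [(258,205),(382,205),(320,204),(260,240),(382,240)]:
    P=plane('wrist',[px],7,s)[0];print(px,P.round(1),(R.T@(P-s['tool_pos'])).round(1))
for c in [(511.3,44.9),(512.8,42.7)]: print((R.T@(np.array([*c,7])-s['tool_pos'])).round(1))
E
```

```text
(258, 205) [472.5  -1.6   7. ] [ 29.8 -40.5  97. ]
(382, 205) [465.1  85.    7. ] [29.8 46.4 97. ]
(320, 204) [468.3  41.6   7. ] [30.2  2.9 97. ]
(260, 240) [497.7   1.    7. ] [  4.4 -40.   96.9]
(382, 240) [490.3  88.2   7. ] [ 4.3 47.4 96.9]
[-12.9   2.5  96.9]
[-14.2   0.2  96.9]
```

Emit:
move_arm(
  increments=[-0.3,-2.5,1.5,10,0,-0.3,0,0,20,0,-0.3,0,0,20,0,-0.3,0,0,20,0,-0.3,0,0,12,0,-0.3,0,0,6,0,-0.3,0,0,3,0,-0.3,0,0,1,0,-0.3,0,0,0,0,-0.3,0,0,0,0],
)

```text
clock: 12.8
tool_pos: [503.4, 44.2, 13.9]
eef_rot: [[-0.996, -0.089, 0.002], [-0.089, 0.996, 0.0], [-0.002, -0.0, -1.0]]
wrist_force: [0.4, 0.6, -2.6]
gripper_width: 45.7
```

Emit:
move_arm(
  increments=[-0.3,2,-0.5,2,0,-0.3,0,0,1,0,-0.3,0,0,1,0,-0.3,0,0,0,0,-0.3,0,0,0,0],
)

```text
clock: 13.22
tool_pos: [500.7, 43.3, 9.2]
eef_rot: [[-0.996, -0.089, 0.0], [-0.089, 0.996, 0.0], [-0.0, 0.0, -1.0]]
wrist_force: [-0.2, 0.0, -3.1]
gripper_width: 45.4
```

Emit:
move_arm(
  increments=[-0.3,-0.5,0,1,0,-0.3,0,0,0,0,-0.3,0,0,0,0],
)

```text
clock: 13.47
tool_pos: [501.3, 43.5, 8.2]
eef_rot: [[-0.996, -0.089, 0.0], [-0.089, 0.996, 0.0], [-0.0, -0.0, -1.0]]
wrist_force: [-0.4, -0.7, -0.3]
gripper_width: 45.7
```

Emit:
move_arm(
  increments=[0.1,0,0,0,0,0.3,0,0,0,0,0.4,0,0,0,0,0.4,0,0,0,0,0.4,0,0,-5,0,0.4,0,0,-15,0,0.4,0,0,-30,0,0.4,0,0,-40,0,0.4,0,0,-40,0,0.4,0,0,0,0,0.4,0,0,0,0],
)

```text
clock: 14.38
tool_pos: [503.5, 43.6, 141.2]
eef_rot: [[-0.996, -0.089, 0.006], [-0.089, 0.996, 0.0], [-0.006, -0.0, -1.0]]
wrist_force: [0.2, 0.4, -0.7]
gripper_width: 64.3
```

```bash
python3 w.py wr9
```

```text
14.3833 [503.46  43.57 141.24] [[-0.996, -0.089, 0.006], [-0.089, 0.996, 0.0], [-0.006, -0.0, -1.0]] [ 0.11  0.34 -0.3   2.    0.13  0.82  1.4 ] 64.2632346960361 [ 0.2  0.4 -0.7]
```

View pics/wr9.png

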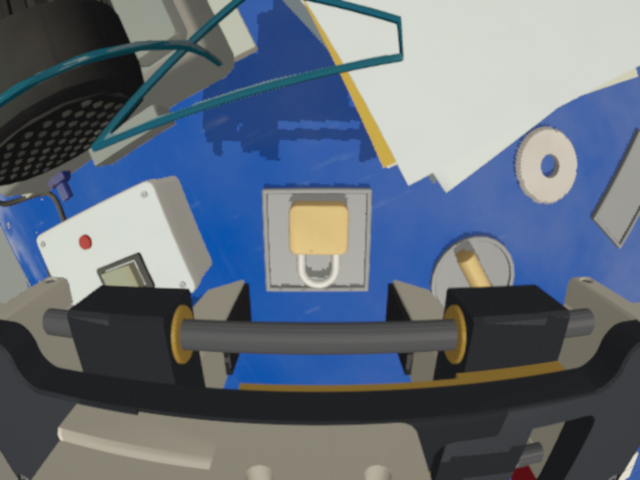

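```bash
python3 - <<'E'
from h import *
s=dict(np.load('pics/wr9_s.npz'));R=s['eef_rot']
a=cv2.imread('pics/wr9.png');cv2.imwrite('pics/c9.png',cv2.resize(a[175:305,250:385],None,fx=4.4,fy=4.4,interpolation=cv2.INTER_CUBIC))
def t(px,z): P=plane('wrist',[px],z,s)[0];print(px,z,(R.T@(P-s['tool_pos'])).round(1))
t((317,187),7);t((317,291),7);t((263,240),7);t((371,240),7)
t((318,206),23);t((318,288),13);t((318,254),23);t((290,228),23);t((347,228),23)
E
```

```text
(317, 187) 7 [ 37.6   0.7 134. ]
(317, 291) 7 [-50.9   0.6 134.6]
(263, 240) 7 [ -5.7 -43.7 134.3]
(371, 240) 7 [ -5.8  44.9 134.3]
(318, 206) 23 [ 25.1   1.5 118.1]
(318, 288) 13 [-45.6   1.4 128.5]
(318, 254) 23 [-12.8   1.5 118.3]
(290, 228) 23 [  8.1 -19.9 118.2]
(347, 228) 23 [  8.1  23.7 118.2]
```

View pics/c9.png

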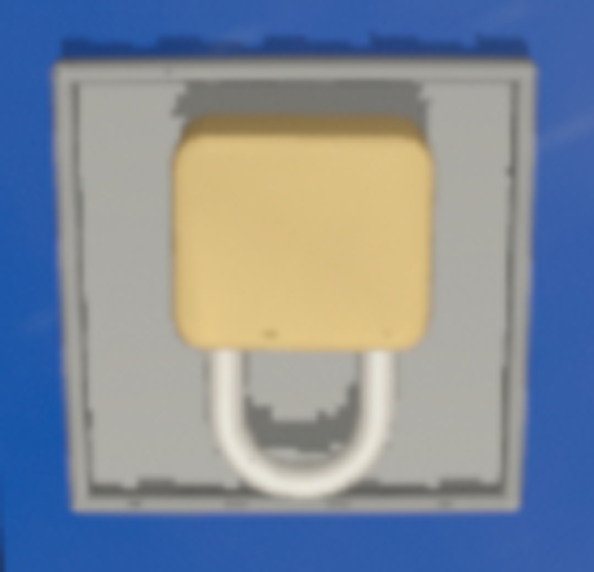

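The padlock lies flat inside the square dish, with its point about 4 to 5 mm from the centre. Now the cylinder: I move over the round dish and turn the jaw to 129°.

Emit:
move_arm(
  increments=[0,-6.6,22.9,0,0,0,-6.6,22.9,0,0,0,-6.6,22.9,0,0,0,-6.6,22.9,0,0,0,-6.6,22.9,0,0,0,-6.6,22.9,0,0,0,0,0,0,-6.8,0,0,0,0,-6.8,0,0,0,0,-6.8,0,0,0,0,-6.8,0,0,0,0,-6.8,0,0,0,0,0,0,0,0,0,0],
)

```text
clock: 15.52
tool_pos: [527.1, 183.3, 136.5]
eef_rot: [[-0.778, -0.628, -0.003], [-0.628, 0.778, -0.0], [0.003, 0.002, -1.0]]
wrist_force: [0.1, 0.4, -0.3]
gripper_width: 45.9
```

```bash
python3 w.py wr10
```

```text
15.5167 [527.11 183.33 136.51] [[-0.778, -0.628, -0.003], [-0.628, 0.778, -0.0], [0.003, 0.002, -1.0]] [-0.02  0.45 -0.46  1.86  0.25  0.89  1.65] 45.85493178778388 [ 0.1  0.4 -0.3]
```

View pics/wr10.png

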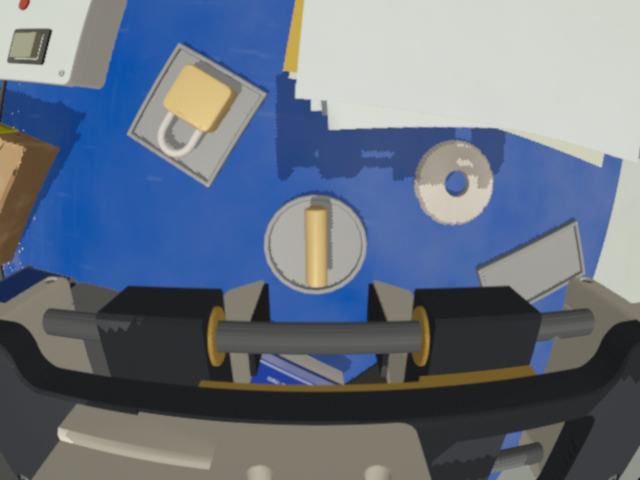

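```bash
python3 - <<'E'
from h import *
n='wr10';a=cv2.imread(f'pics/{n}.png');s=dict(np.load(f'pics/{n}_s.npz'));R=s['eef_rot']
h=cv2.cvtColor(a,cv2.COLOR_BGR2HSV);H,S,V=[h[:,:,i].astype(int) for i in range(3)]
m=((H<28)&(S>70)&(V>60));q=np.zeros_like(m);q[195:295,295:340]=m[195:295,295:340]
c=max(cv2.findContours(q.astype(np.uint8),cv2.RETR_EXTERNAL,cv2.CHAIN_APPROX_NONE)[0],key=cv2.contourArea)[:,0,:]
for z in (15,22,27):
    P=plane('wrist',c,z,s);T=(P-s['tool_pos'])@R;r=cv2.minAreaRect(T[:,:2].astype(np.float32));print(z,np.round(r[0],1),np.round(r[1],1),round(r[2],1))
print('px',c.mean(0),c.min(0),c.max(0))
for cc in [(535.6,187.4)]: print('dish',(R.T@(np.array([*cc,7])-s['tool_pos'])).round(1))
nb=~((H>100)&(H<130)&(S>110));q=np.zeros_like(nb);q[190:298,260:370]=nb[190:298,260:370]
k,l,st,ce=cv2.connectedComponentsWithStats(q.astype(np.uint8));q=l==1+np.argmax(st[1:,4])
c=max(cv2.findContours(q.astype(np.uint8),cv2.RETR_EXTERNAL,cv2.CHAIN_APPROX_NONE)[0],key=cv2.contourArea)[:,0,:]
T=(plane('wrist',c,7,s)-s['tool_pos'])@R;print('dish wrist',cv2.minEnclosingCircle(T[:,:2].astype(np.float32)))
# height by two wrist views + top
s1=dict(np.load('pics/wr1_s.npz'));print(tri([ray('wrist',[[316.2,247]],s),ray('wrist',[[474,192.1]],s1)]))
E
```

```text
15 [-9.3 -0.3] [16.4 67.1] 89.7
22 [-7.2 -0.3] [16.  65.4] 89.7
27 [-5.8 -0.2] [15.7 64.2] 89.7
px [315.85638298 246.04787234] [305 205] [326 287]
dish [ -9.5  -2.4 129.5]
dish wrist ((-10.279878616333008, -0.8162463307380676), 42.357357025146484)
(array([534.73378424, 189.29932941,  12.47436074]), [np.float64(0.5682453339486252), np.float64(0.5682453339484665)])
```

Emit:
move_arm(
  increments=[0,-7,-1.5,20,0,0,0,0,25,0,0,0,0,25,0,0,0,0,25,0,0,0,0,16,0,0,0,0,9,0,0,0,0,5,0,0,0,0,2,0,0,0,0,0,0,0,0,0,0,0],
  force=30,
)

```text
clock: 16.4
tool_pos: [535.4, 187.4, 12.1]
eef_rot: [[-0.776, -0.631, 0.002], [-0.631, 0.776, 0.001], [-0.002, -0.001, -1.0]]
wrist_force: [-0.2, -0.4, 0.5]
gripper_width: 46.1
```

```bash
python3 w.py wr11
```

```text
16.4 [535.45 187.44  12.06] [[-0.776, -0.631, 0.002], [-0.631, 0.776, 0.001], [-0.002, -0.001, -1.0]] [-0.09  0.65 -0.38  1.89  0.37  0.66  1.56] 46.10014949090885 [-0.2 -0.4  0.5]
```

View pics/wr11.png

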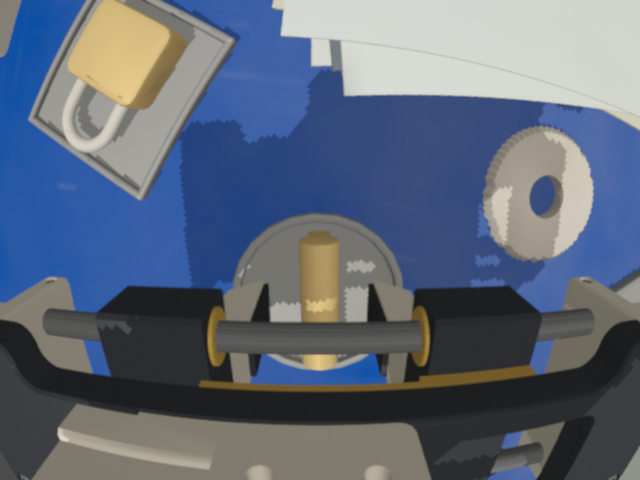

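The cylinder is centred between the fingers (columns 300 to 340). I lower by 3 mm and close.

Emit:
move_arm(
  increments=[0,0,0,2,0,0,0,0,1,0,-0.2,0,0,0,0,-0.4,0,0,0,0,-0.6,0,0,0,0,-0.9,0,0,0,0,-0.9,0,0,0,0,-0.9,0,0,0,0,-0.9,0,0,0,0],
  force=30,
)

```text
clock: 17.2
tool_pos: [534.6, 187.1, 8.1]
eef_rot: [[-0.776, -0.631, -0.0], [-0.631, 0.776, 0.0], [0.0, 0.0, -1.0]]
wrist_force: [-0.4, 0.1, 1.1]
gripper_width: 16.0
```

Emit:
move_arm(
  increments=[-0.9,0,0,-5,0,-0.9,0,0,-12,0,-0.9,0,0,-20,0,-0.9,0,0,-25,0,-0.9,0,0,-25,0,-0.9,0,0,-10,0,-0.9,0,0,0,0,-0.9,0,0,0,0],
)

```text
clock: 17.87
tool_pos: [534.9, 186.9, 105.5]
eef_rot: [[-0.776, -0.631, 0.001], [-0.631, 0.776, 0.0], [-0.001, -0.001, -1.0]]
wrist_force: [-0.4, -0.1, -3.3]
gripper_width: 16.1
```

```bash
python3 w.py wr12;python3 -c "
import cv2
a=cv2.imread('pics/wr12.png');cv2.imwrite('pics/c12.png',cv2.resize(a[180:420,220:420],None,fx=2.4,fy=2.4,interpolation=cv2.INTER_CUBIC))"
```

```text
17.8667 [534.9  186.86 105.47] [[-0.776, -0.631, 0.001], [-0.631, 0.776, 0.0], [-0.001, -0.001, -1.0]] [-0.04  0.51 -0.44  1.86  0.29  0.83  1.63] 16.084031383047417 [-0.4 -0.1 -3.3]
```

View pics/c12.png

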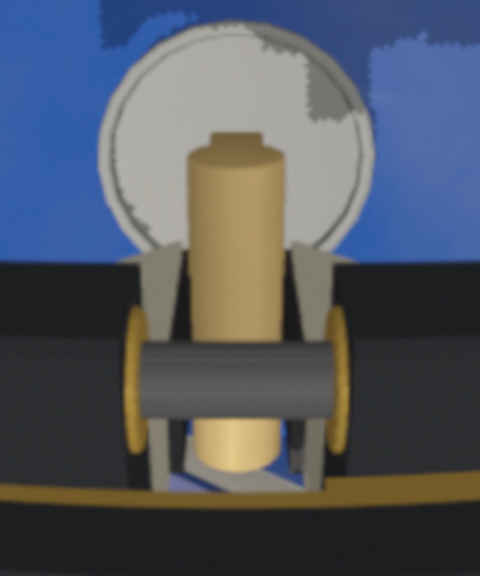

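```bash
python3 - <<'E'
from h import *
s=dict(np.load('pics/wr12_s.npz'));R=s['eef_rot']
def t(px,dz): P=plane('wrist',[px],s['tool_pos'][2]+dz,s)[0];print(px,dz,(R.T@(P-s['tool_pos'])).round(1))
t((318,235),-5);t((318,243),10);t((318,250),10);t((318,250),5);t((318,376),10);t((318,376),18)
E
```

```text
(318, 235) -5 [30.6  1.7  5. ]
(318, 243) 10 [ 31.    1.7 -10. ]
(318, 250) 10 [ 28.    1.7 -10. ]
(318, 250) 5 [26.5  1.6 -5. ]
(318, 376) 10 [-35.6   1.6 -10. ]
(318, 376) 18 [-29.7   1.6 -18. ]
```

The cylinder is centred on the tool, with its ends at +31 and -30 mm. I carry it to the long dish and turn it by 65.6°.

Emit:
move_arm(
  increments=[-0.9,-3.1,23,0,0,-0.9,-3.1,23,0,0,-0.9,-3.1,23,0,0,-0.9,-3.1,23,0,0,-0.9,-3.1,23,0,0,-0.9,-3.1,23,0,0,-0.9,-3.1,23,0,0,-0.9,-3.1,23,0,0,-0.9,-3.1,23,0,0,-0.9,0,0,0,6.5,-0.9,0,0,0,6.5,-0.9,0,0,0,6.5,-0.9,0,0,0,6.5,-0.9,0,0,0,6.5,-0.9,0,0,0,6.5,-0.9,0,0,0,6.5,-0.9,0,0,0,6.5,-0.9,0,0,0,6.5,-0.9,0,0,0,6.5],
)

```text
clock: 19.5
tool_pos: [424.5, 364.1, 102.9]
eef_rot: [[-0.897, 0.441, -0.003], [0.441, 0.897, -0.003], [0.001, -0.004, -1.0]]
wrist_force: [-0.0, -0.0, -2.2]
gripper_width: 16.3
```

Emit:
move_arm(
  increments=[-0.9,0,0,0,0,-0.9,0,0,0,0],
)

```text
clock: 19.67
tool_pos: [424.7, 364.5, 103.5]
eef_rot: [[-0.901, 0.433, -0.002], [0.433, 0.901, -0.002], [0.001, -0.003, -1.0]]
wrist_force: [-0.4, -0.0, -2.0]
gripper_width: 16.0
```

```bash
python3 w.py wr13
```

```text
19.6667 [424.69 364.48 103.54] [[-0.901, 0.433, -0.002], [0.433, 0.901, -0.002], [0.001, -0.003, -1.0]] [-0.59  0.47 -0.21  1.88  0.14  0.8   0.25] 15.977674820121344 [-0.4 -0.  -2. ]
```

View pics/wr13.png

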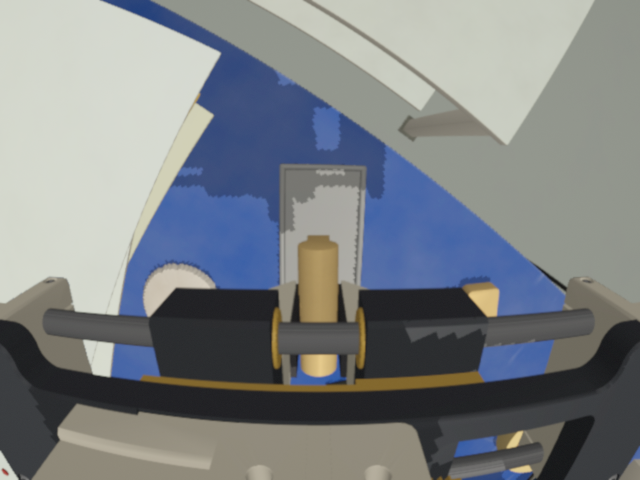

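```bash
python3 - <<'E'
from h import *
s=dict(np.load('pics/wr13_s.npz'));R=s['eef_rot']
def t(px,z): P=plane('wrist',[px],z,s)[0];print(px,z,(R.T@(P-s['tool_pos'])).round(1))
t((323,165),7);t((280,166),7);t((366,167),7);t((280,250),7);t((361,250),7);t((280,220),7)
t((364,220),7)
for c in [(424.8,367.4),(426.8,364.4),(425.5,365.5)]: print((R.T@(np.array([*c,7])-s['tool_pos'])).round(1))
a=cv2.imread('pics/wr13.png');cv2.imwrite('pics/c13.png',cv2.resize(a[155:300,260:390],None,fx=4,fy=4,interpolation=cv2.INTER_CUBIC))
E
```

```text
(323, 165) 7 [58.1  4.4 96.6]
(280, 166) 7 [ 57.6 -25.   96.7]
(366, 167) 7 [57.  33.9 96.5]
(280, 250) 7 [ -2.2 -26.3  96.6]
(361, 250) 7 [-2.2 31.8 96.4]
(280, 220) 7 [ 19.7 -25.7  96.6]
(364, 220) 7 [19.8 33.3 96.5]
[ 1.1  3.  96.5]
[-2.   1.1 96.5]
[-0.4  1.5 96.5]
```

View pics/c13.png

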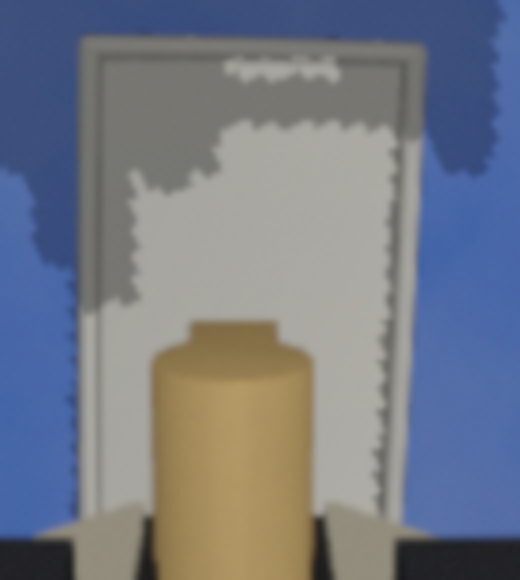

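Emit:
move_arm(
  increments=[-0.9,0,2,10,0.8,-0.9,0,0,20,0,-0.9,0,0,20,0,-0.9,0,0,18,0,-0.9,0,0,12,0,-0.9,0,0,6,0,-0.9,0,0,3,0,-0.9,0,0,2,0,-0.9,0,0,0,0,-0.9,0,0,0,0,-0.9,0,0,0,0],
)

```text
clock: 20.63
tool_pos: [427.1, 367.6, 15.0]
eef_rot: [[-0.894, 0.449, 0.001], [0.449, 0.894, 0.001], [-0.001, 0.002, -1.0]]
wrist_force: [-0.5, -0.6, -2.1]
gripper_width: 15.8
```

Emit:
move_arm(
  increments=[-0.9,0,0,2,0,-0.9,0,0,1.5,0,-0.9,0,0,1,0,-0.9,0,0,0,0,-0.9,0,0,0,0],
)

```text
clock: 21.05
tool_pos: [426.5, 367.0, 9.5]
eef_rot: [[-0.894, 0.449, -0.0], [0.449, 0.894, -0.0], [0.0, -0.0, -1.0]]
wrist_force: [0.1, 0.1, -2.3]
gripper_width: 16.4
```

Emit:
move_arm(
  increments=[-0.9,0,0,1.2,0,-0.9,0,0,0,0,-0.9,0,0,0,0],
)

```text
clock: 21.3
tool_pos: [426.4, 367.0, 8.3]
eef_rot: [[-0.894, 0.449, -0.0], [0.449, 0.894, -0.0], [0.0, -0.0, -1.0]]
wrist_force: [-0.1, 0.4, -2.5]
gripper_width: 16.3
```

Emit:
move_arm(
  increments=[-0.9,0,0,0.5,0,-0.9,0,0,0,0,-0.9,0,0,0,0],
)

```text
clock: 21.55
tool_pos: [426.6, 367.1, 8.1]
eef_rot: [[-0.894, 0.449, 0.0], [0.449, 0.894, 0.0], [-0.0, 0.0, -1.0]]
wrist_force: [-1.2, -0.3, 1.0]
gripper_width: 15.9
```

Contact (the weight has gone off the wrist). I release and lift.

Emit:
move_arm(
  increments=[-0.5,0,0,0,0,-0.3,0,0,0,0,-0.1,0,0,0,0,-0.1,0,0,0,0,-0.1,0,0,-5,0,-0.1,0,0,-15,0,-0.1,0,0,-30,0,-0.1,0,0,-40,0,-0.1,0,0,-40,0,-0.1,0,0,0,0,-0.1,0,0,0,0],
)

```text
clock: 22.47
tool_pos: [428.4, 368.7, 141.5]
eef_rot: [[-0.894, 0.449, 0.005], [0.449, 0.894, 0.004], [-0.003, 0.006, -1.0]]
wrist_force: [-0.7, 0.3, -0.4]
gripper_width: 41.5
```

```bash
python3 w.py wr14; python3 - <<'E'
from h import *
p,d=read_camera('top');cv2.imwrite('pics/top2.png',p[:,:,::-1])
E
```

```text
22.4667 [428.4  368.74 141.5 ] [[-0.894, 0.449, 0.005], [0.449, 0.894, 0.004], [-0.003, 0.006, -1.0]] [-0.58  0.42 -0.22  1.85  0.12  0.87  0.24] 41.51072246627774 [-0.7  0.3 -0.4]
```

View pics/wr14.png

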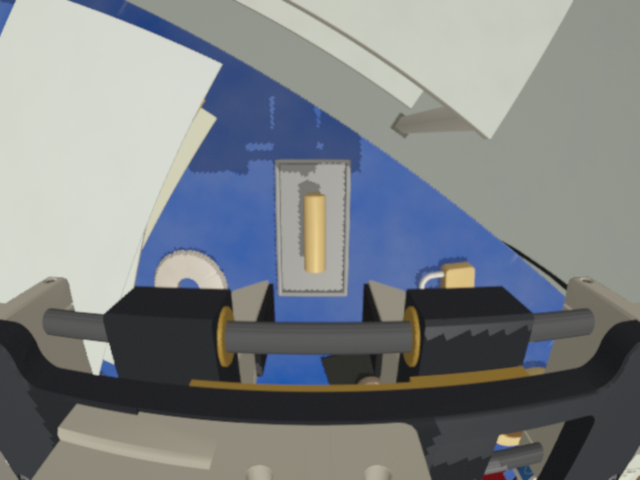

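The cylinder lies centred in the long dish, at columns 304 to 326 of 276 to 350. Next I measure the bush on the pad.

```bash
python3 - <<'E'
from h import *
s=dict(np.load('pics/wr4_s.npz'));print('wr4',plane('wrist',[[310,225]],12,s))
a=cv2.imread('pics/top2.png');h=cv2.cvtColor(a,cv2.COLOR_BGR2HSV)
m=((h[:,:,0]<25)&(h[:,:,1]>45)&(h[:,:,2]>80)).astype(np.uint8);m[:205]=0;m[235:]=0;m[:,:262]=0;m[:,290:]=0
ys,xs=np.nonzero(m);print(len(xs),xs.mean() if len(xs) else 0,plane('top',[[xs.mean(),ys.mean()]],16) if len(xs) else 0)
t=read_state();print(t['eef_rot'].T@(np.array([594.5,344.5,140])-t['tool_pos']))
E
```

```text
wr4 [[593.99138879 345.12828969  12.        ]]
158 274.2848101265823 [[594.72571136 341.97841595  16.        ]]
[-160.1989206    55.68397857   -2.01472701]
```

Emit:
move_arm(
  increments=[0,-19.9,6.5,0,0,0,-19.9,6.5,0,0,0,-19.9,6.5,0,0,0,-19.9,6.5,0,0,0,-19.9,6.5,0,0,0,-19.9,6.5,0,0,0,-19.9,6.5,0,0,0,-19.9,6.5,0,0,0,0,0,20,0,0,0,0,25,0,0,0,0,20,0,0,0,0,20,0,0,0,0,10,0,0,0,0,0,0,0,0,0,0,0],
  force=15,
)

```text
clock: 23.82
tool_pos: [591.1, 341.6, 41.5]
eef_rot: [[-0.894, 0.449, -0.003], [0.449, 0.894, -0.001], [0.002, -0.002, -1.0]]
wrist_force: [-0.5, 0.1, 0.7]
gripper_width: 45.7
```

```bash
python3 w.py wr15
```

```text
23.8167 [591.11 341.59  41.49] [[-0.894, 0.449, -0.003], [0.449, 0.894, -0.001], [0.002, -0.002, -1.0]] [-0.45  0.74 -0.16  1.58  0.15  0.84  0.43] 45.701608687950205 [-0.5  0.1  0.7]
```

View pics/wr15.png

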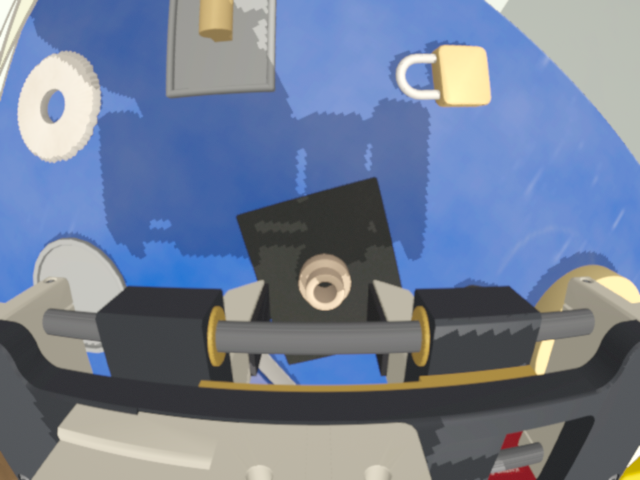

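```bash
python3 - <<'E'
from h import *
s=dict(np.load('pics/wr15_s.npz'));R=s['eef_rot']
for z in (6,10): P=plane('wrist',[(325,282)],z,s)[0];print((R.T@(P-s['tool_pos'])).round(1),P.round(1))
E
```

```text
[-2.5  4.9 35.5] [595.5 344.8   6. ]
[-0.9  4.8 31.5] [594.  345.4  10. ]
```

Emit:
move_arm(
  increments=[0,-1,2,10,0,0,0,0,10,0,0,0,0,6,0,0,0,0,3,0,0,0,0,0,0,0,0,0,0,0,0,0,0,0,0],
)

```text
clock: 24.45
tool_pos: [594.2, 343.6, 14.2]
eef_rot: [[-0.894, 0.449, 0.0], [0.449, 0.894, 0.0], [-0.0, 0.0, -1.0]]
wrist_force: [0.0, -0.1, -0.2]
gripper_width: 45.7
```

```bash
python3 w.py wr16;python3 -c "
import cv2
a=cv2.imread('pics/wr16.png');cv2.imwrite('pics/c16.png',cv2.resize(a[200:400,220:420],None,fx=2.8,fy=2.8,interpolation=cv2.INTER_CUBIC))"
```

```text
24.45 [594.16 343.57  14.23] [[-0.894, 0.449, 0.0], [0.449, 0.894, 0.0], [-0.0, 0.0, -1.0]] [-0.45  0.78 -0.16  1.58  0.16  0.8   0.43] 45.73499578807704 [ 0.  -0.1 -0.2]
```

View pics/c16.png

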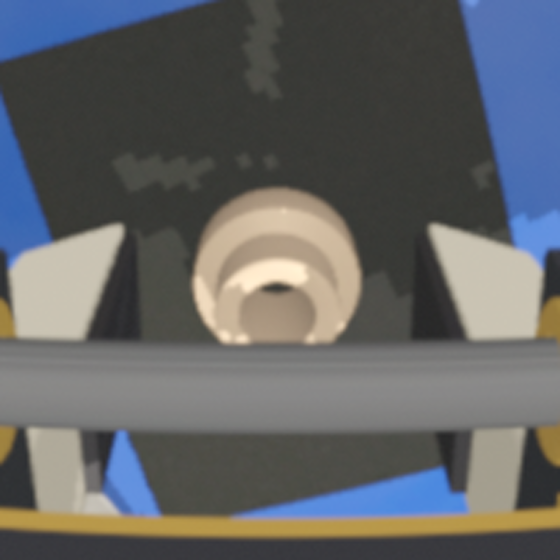

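Emit:
move_arm(
  increments=[0,1,0,4,0,0,0,0,3,0,0,0,0,0,0,-0.3,0,0,0,0,-0.5,0,0,0,0,-0.8,0,0,0,0,-0.8,0,0,0,0,-0.8,0,0,0,0],
  force=15,
)

```text
clock: 25.17
tool_pos: [593.2, 343.9, 7.0]
eef_rot: [[-0.894, 0.449, 0.0], [0.449, 0.894, 0.0], [-0.0, 0.0, -1.0]]
wrist_force: [0.5, 0.4, 0.0]
gripper_width: 26.4
```

Emit:
move_arm(
  increments=[-0.8,0,0,-5,0,-0.8,0,0,-12,0,-0.8,0,0,-20,0,-0.8,0,0,-25,0,-0.8,0,0,-18,0,-0.8,-1.5,-12.7,0,0,-0.8,-2.7,-24,0,0,-0.8,-2.7,-24,0,0,-0.8,-2.7,-24,0,0,-0.8,-2.7,-24,0,0,-0.8,-2.7,-24,0,0,-0.8,-2.7,-24,0,0,-0.8,-1.2,-9,0,0,-0.8,0,0,0,0,-0.8,0,0,0,0,-0.8,0,0,0,0],
)

```text
clock: 26.5
tool_pos: [536.4, 189.5, 87.7]
eef_rot: [[-0.894, 0.448, 0.002], [0.448, 0.894, 0.002], [-0.001, 0.002, -1.0]]
wrist_force: [0.3, 0.3, 0.2]
gripper_width: 26.2
```

```bash
python3 w.py wr17
```

```text
26.5 [536.38 189.46  87.66] [[-0.894, 0.448, 0.002], [0.448, 0.894, 0.002], [-0.001, 0.002, -1.0]] [-0.25  0.5  -0.18  1.87  0.12  0.77  0.62] 26.19384992467522 [0.3 0.3 0.2]
```

View pics/wr17.png

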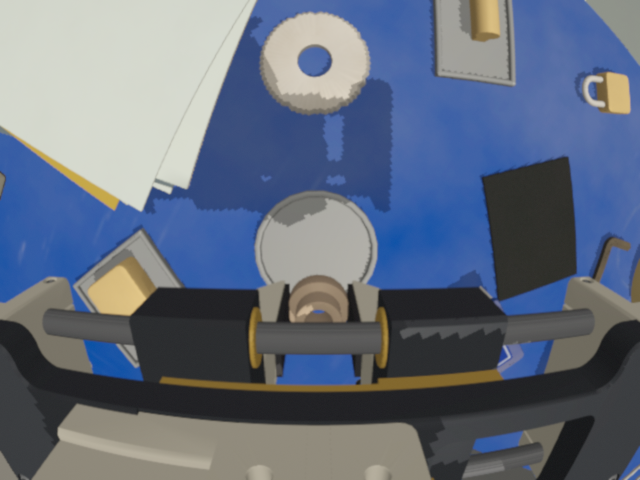

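Emit:
move_arm(
  increments=[-0.8,0.5,-1.5,10,0,-0.8,0,0,20,0,-0.8,0,0,20,0,-0.8,0,0,14,0,-0.8,0,0,6,0,-0.8,0,0,3,0,-0.8,0,0,2,0,-0.8,0,0,0,0,-0.8,0,0,0,0,-0.8,0,0,0,0],
)

```text
clock: 27.38
tool_pos: [535.2, 186.5, 12.7]
eef_rot: [[-0.894, 0.449, 0.001], [0.449, 0.894, 0.001], [-0.001, 0.001, -1.0]]
wrist_force: [-0.0, 0.1, 0.4]
gripper_width: 26.4
```

Emit:
move_arm(
  increments=[-0.8,0,0,2,0,-0.8,0,0,1.5,0,-0.8,0,0,0.5,0,-0.8,0,0,0,0,-0.8,0,0,0,0],
)

```text
clock: 27.8
tool_pos: [534.4, 186.1, 7.9]
eef_rot: [[-0.894, 0.449, -0.0], [0.449, 0.894, -0.0], [0.0, -0.0, -1.0]]
wrist_force: [-0.9, 0.7, -0.3]
gripper_width: 26.5
```

Emit:
move_arm(
  increments=[-0.8,0,0,0.8,0,-0.8,0,0,0,0,-0.8,0,0,0,0],
)

```text
clock: 28.05
tool_pos: [534.4, 186.2, 7.1]
eef_rot: [[-0.894, 0.449, -0.0], [0.449, 0.894, -0.0], [0.0, -0.0, -1.0]]
wrist_force: [0.3, -0.0, 0.1]
gripper_width: 26.2
```

Emit:
move_arm(
  increments=[-0.8,0,0,0.6,0,-0.8,0,0,0,0,-0.8,0,0,0,0],
)

```text
clock: 28.3
tool_pos: [534.5, 186.2, 6.9]
eef_rot: [[-0.894, 0.449, 0.0], [0.449, 0.894, -0.0], [-0.0, -0.0, -1.0]]
wrist_force: [-1.6, -0.5, 4.7]
gripper_width: 26.8
```

Contact (4.7 N). I open a little, then lift.

Emit:
move_arm(
  increments=[-0.35,0,0,0,0,-0.28,0,0,0,0,-0.28,0,0,0,0,-0.28,0,0,-4,0,-0.28,0,0,-6,0,-0.28,0,0,-10,0,-0.28,0,0,-20,0,-0.28,0,0,-35,0,-0.28,0,0,-40,0,-0.28,0,0,-30,0,-0.28,0,0,0,0,-0.28,0,0,0,0,-0.28,0,0,0,0],
)

```text
clock: 29.38
tool_pos: [534.2, 186.0, 151.9]
eef_rot: [[-0.894, 0.449, 0.0], [0.449, 0.894, -0.0], [-0.0, 0.0, -1.0]]
wrist_force: [-0.5, 0.1, -0.8]
gripper_width: 32.9
```

```bash
python3 w.py wr18
```

```text
29.3833 [534.21 185.96 151.86] [[-0.894, 0.449, 0.0], [0.449, 0.894, -0.0], [-0.0, 0.0, -1.0]] [-0.23  0.41 -0.19  1.84  0.1   0.9   0.64] 32.912063694384514 [-0.5  0.1 -0.8]
```

View pics/wr18.png

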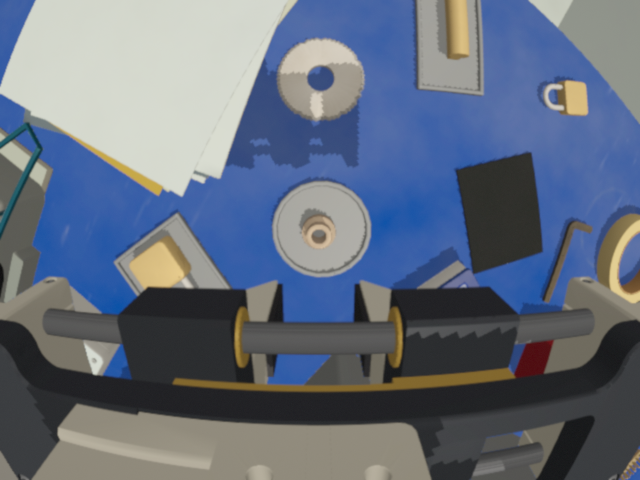

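The bush stands upright at (319,232), with the dish centre at (322,228). I take a last check from the fixed cameras.

```bash
python3 - <<'E'
from h import *
for n in('top','scene'):
    p,d=read_camera(n);cv2.imwrite(f'pics/{n}3.png',p[:,:,::-1]);np.save(f'pics/{n}3.npy',d)
a=cv2.imread('pics/top3.png')[180:330,200:440];b=cv2.imread('pics/scene3.png')[250:410,220:450]
cv2.imwrite('pics/fin.png',np.vstack([cv2.resize(a,(480,300)),cv2.resize(b,(480,300))]))
E
```

```text
(no output)
```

View pics/fin.png

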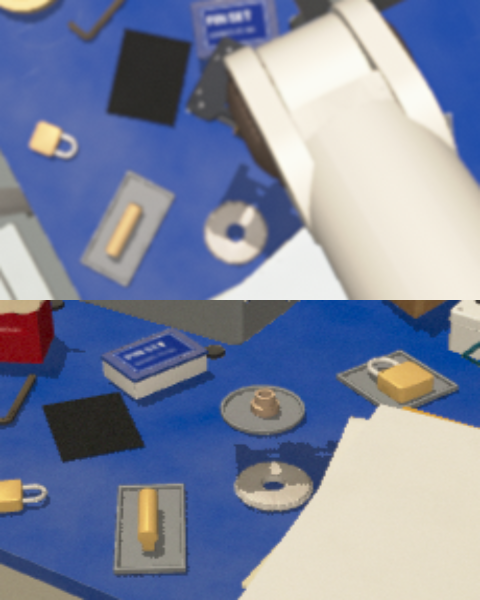

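```bash
python3 - <<'E'
from h import *
s=dict(np.load('pics/wr18_s.npz'))
print('bush-dish',plane('wrist',[(319,232)],8,s)-plane('wrist',[(322,228)],7,s))
a=cv2.imread('pics/top3.png');h=cv2.cvtColor(a,cv2.COLOR_BGR2HSV);H,S,V=[h[:,:,i].astype(int) for i in range(3)]
def f(m,z):
    q=np.zeros_like(m);q[262:326,238:290]=m[262:326,238:290]
    k,l,st,c=cv2.connectedComponentsWithStats(q.astype(np.uint8),connectivity=4);q=l==1+np.argmax(st[1:,4])
    c=max(cv2.findContours(q.astype(np.uint8),cv2.RETR_EXTERNAL,cv2.CHAIN_APPROX_NONE)[0],key=cv2.contourArea)[:,0,:]
    P=plane('top',c,z)[:,:2].astype(np.float32);r=cv2.minAreaRect(P);print(np.round(r[0],1),np.round(r[1],1),round(r[2],1))
f((H<28)&(S>75)&(V>90),24);f(~((H>100)&(H<130)&(S>120)),7)
print(read_state()['wrist_force'])
E
```

```text
bush-dish [[ 1.7312392  -3.68212348  1.        ]]
[425.3 366.1] [14.9 60.9] 64.5
[426.8 364.4] [ 65.7 121.9] 63.8
[-0.57909874 -0.45309472 -0.44241632]
```

All within tolerance, so I hand in.

```bash
python3 - <<'E'
from workcell import *
print(finish_job())
E
```

```text
the job is handed in; nothing more can be done
None
```

I swapped the three parts and handed the job in at about 29.5 s on the robot's clock. The bush was parked upright on the pad, the padlock moved to the square dish and the cylinder to the long dish. Then the bush went from the pad to the round dish.

| Part | Measured position in its dish | Limit |
|---|---|---|
| Cylinder in long dish (top camera) | about 2 mm from centre, about 0.01 rad off the long axis | 12 mm, 0.2 rad |
| Bush in round dish (wrist camera) | about 4 mm from centre, upright | 15 mm |
| Padlock point in square dish (wrist camera) | about 4–5 mm from centre, lying flat | 15 mm |

- **Padlock:** I set it off-centre on purpose, because centred exactly its shackle would not have fitted inside the rim. The shackle ends about 1 mm inside the rim. The arm hid the square and round dishes from the top camera, so I confirmed those two by the wrist and scene views.
- **Everything else:** In the last pictures the tin, the wheel and the small look-alike padlock look untouched; I did not measure their shift. The gripper was 150 mm above the bench, touching nothing.
- **Disagreements:** Top and wrist cameras differed by 2–3.5 mm on dish positions, so I used values between the two. The cylinder read 16 mm in the jaws instead of 17. The bush read 26 mm instead of 28, probably because it was held above its foot.

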